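# Hang rinsed drip trays in the drying stand and latch its splash guard

### The arm

A 6-joint arm with a two-finger parallel gripper is mounted at the origin on a cart in front of the work surface, level with it; the furniture and walls round the work are solid. World frame = base frame: x ahead of the robot, y to its left, z up, the work surface at z = 0. Lengths are in m, angles in rad, forces in N, time in s.
With the tool pointing down it reaches from about 0.35 to 0.925 m from the base axis. Payload 6.4 kg.
Tool frame: the origin (TCP) lies midway between the tips of the shut fingers; the grasp point (between the pads) lies 19 mm behind it; x points along the fingers, y is the direction in which the jaws open and shut, and the axes are right-handed (so a half turn about x gives the same grasp; the last joint's range is limited). The gripper opens to 94 mm and grips with 3 to 60 N. Pads are 16 mm wide; open, the fingers measure 119 mm over their backs; the gripper's body (75 mm by 177 mm) begins 78 mm behind the grasp point.
Start: joints at [0.958, 0.245, 1.558, -0, 1.339, -0.174], TCP at [0.276, 0.588, 0.205] pointing down, gripper open.
Joint ranges: [-3.13, 3.13], [-1.02, 2.26], [0.13, 2.54], [-0.95, 4.09], [0.21, 2.88], [-2.74, 2.74]. Speed limits (rad/s): [2.57, 2.57, 3.14, 3.14, 3.14, 3.14].

### API

Orientations are given as a rotation vector (axis times angle).
In Python, from plant import status, optics, r, nets gives the robot as it stands.
- The arm moves only by the tool carry_out, never from a script. Its argument "increments" is a list of rows, each an object of numbers: "dx", "dy", "dz": the shift along the tool's x, y, z in units of 0.25 m (1.0 is 0.25 m); "wx", "wy", "wz": the turn, a rotation vector about the tool's x, y, z in units of pi rad (1.0 is pi rad); "claw": the closure, from 0 (fully open) to 1 (shut). In form: [{"dx": .., "dy": .., "dz": .., "wx": .., "wy": .., "wz": .., "claw": ..}, ...]. A call has 1 to 5 rows; each row shifts and turns the commanded pose from where the row before left it, along the tool's axes as they then stand; what a row does not reach is not made up. A row lasts 1/8 s, in which the tool goes at most 62.5 mm and 10.7 degrees, less where a joint would pass 70% of its speed; a pose out of reach is approached as far as the arm can. A call with a number of a shift or a turn outside -1 to 1 is refused whole. A call with a gripper value outside its range is refused whole. The fingers move at their own pace and stop on an object; "newtons" is the grip in N (left out, the last holds). Time passes only in rows, so rows that do not move let the fingers close. It gives the time, the measured TCP pose, the force and the opening at its end, in the units of the state.
- status.read_state(): the state, without advancing time (a new reading comes with each control period).
- optics.snapshot(name): name is "scene" or "top" or "wrist"; returns the picture (400x640x3 uint8, red, green, blue); there is no depth.
- optics.camera_params(name): a dict with "fx", "fy", "cx", "cy" (pixels), "D" ([k1, k2, p1, p2, k3] as OpenCV has them; the pictures are not rectified), "origin" and "orientation" of the camera in the world; the wrist camera has in their place "hand_eye" (4x4, takes a point from camera to tool coordinates, whose origin is the TCP and whose axes are the tool frame's). Camera axes: x right, y down, z forward; pixel columns grow to the right and rows downward; lengths in m; the calibration is good to about 2 mm. A picture is of the moment at which its call begins: read the wrist's pose just before it. camera_params takes no time and is no camera call.
- r.finish_job(): hands the job in, once; it reports no verdict.
Trained networks look in the newest picture that a camera, given by its name, has taken for a name from the list of things; names that differ only in an ending like _2 or _b are one class to them, and where a whole thing is asked for, a point or a joint stands for the part that bears it (a point fixed in the world has none). Each returns a list of dicts, best first, with "p" (0 to 1); they miss things now and then, are a little off and sometimes report something else, mostly with a low value. They report only what shows in the picture. A call takes as long as a camera call. They do not tell look-alikes from the thing itself.
- nets.find_in(camera, name): "position" ([column, row] in pixels, amid what is visible of it).
The state is a dict: "t": time; "qpos": joint angles; "joint_velocities": joint speeds; "tau": joint torques, N m; "tcp_pos": TCP position; "ee_rot": TCP orientation; "wrist_force": force on the tool from outside, world axes, zero at the start; "torque": the same for the moment, N m; "finger_gap": finger opening in m.
Only numpy, scipy, OpenCV 4.12 (cv2) and the standard library are available. Lean on these libraries where they do the work, as an engineer would, in place of code of your own. Each camera call takes 0.05 s, during which the arm holds its last target.

### The job

Slide the drying stand's clear splash guard fully open. Then hook the lip of every drip tray on the bench over the stand's rail and swing it down, so that they all hang flat side by side on the rail with their feet against the stop strip, and finally push the guard shut until its latch clicks. Leave the white bottle behind the stand and the petri dish beside it where they are.

Things in the scene. Friction and masses are not known exactly. Their poses are not given: they have to be found in the camera images.
- drying_stand: Fixed tray drying stand: grey base plate 12 mm thick (x -80..45, y -170..460 mm in its frame). Origin on the bench below the rail's middle; x points away from the robot (within 0.12 rad), y to its left. Two aluminium end posts (24x12 mm, 190 mm high) at y = +-152 mm carry the rail. A stop strip, 30 mm high, runs along y 115 mm below the rail, its front face 12.5 mm behind the rail's axis.
- rail_mid (a point): Middle of the rail's axis (axes as the stand's): a round steel bar of 10 mm diameter along y, 175 mm above the bench, free between the posts (280 mm). It takes three trays side by side, for example at y = -90, 0 and 90 mm.
- splash_guard (a joint): Clear sliding guard with red top edge, 270 mm wide, 8 mm thick, top edge 162 mm above the bench, in a track 55 mm in front of the rail's axis. Value in m: 0 = fully open (parked left of the rail), grows towards the stand's -y, 0.300 = shut in front of the rail. Friction about 2 N; over the last 20 mm the sprung latch resists with up to about 8 N, then snaps and lets the guard go home on its stop.
- guard_handle (a point): Centre of the red block handle on the middle of the guard's top edge: 14 mm (x) by 20 mm (y) by 40 mm tall, its top 200 mm above the bench (axes as the stand's; moves with the guard). Can be pushed along y from either side.
- latch_pin (a joint): Sprung brass latch pin low on the stand behind the guard. Value in m: 0 = sprung out (before the guard arrives, and again once it has clicked behind the guard's striker), up to about 0.004 while the striker passes.
- tray_1: White drip tray, a rigid plate 60 mm wide (y), 137 mm long (x). Origin: middle of its underside as it lies. Plate z = 20..25 mm, x = -67..65 mm, on two round feet at x = -55, y = +-20 mm (10 mm thick, z = 0..20) and on its lip at +x. Grasp fin on top: 12 mm thick (y), x = -10..20, z = 25..51 mm. 0.08 to 0.17 kg. Starts z up on the bench, lip away from the robot within 0.5 rad.
- tray_1_seat (a point): Seat in the lip of tray_1, where the rail's axis lies when hung: tray x = 60, y = 0, z = 12.5 mm. Lip over the full width: web x = 65..70, z = 0..25 mm, flange under the plate x = 45..65, z = 0..5 mm; its mouth, 15 mm high, opens to -x. Hung: tray x up, z to the robot, web on the rail, flange behind it, feet on the strip; let go half tilted with the rail in the lip, it swings down by itself.
- tray_2: Blue drip tray like tray_1, a rigid plate 60 mm wide (y), 137 mm long (x). Origin: middle of its underside as it lies. Plate z = 20..25 mm, x = -67..65 mm, on two round feet at x = -55, y = +-20 mm (10 mm thick, z = 0..20) and on its lip at +x. Grasp fin on top: 12 mm thick (y), x = -10..20, z = 25..51 mm. 0.08 to 0.17 kg. Starts z up on the bench, lip away from the robot within 0.5 rad.
- tray_2_seat (a point): Seat in the lip of tray_2, where the rail's axis lies when hung: tray x = 60, y = 0, z = 12.5 mm. Lip over the full width: web x = 65..70, z = 0..25 mm, flange under the plate x = 45..65, z = 0..5 mm; its mouth, 15 mm high, opens to -x. Hung: tray x up, z to the robot, web on the rail, flange behind it, feet on the strip; let go half tilted with the rail in the lip, it swings down by itself.
- tray_3: Orange drip tray like tray_1, a rigid plate 60 mm wide (y), 137 mm long (x). Origin: middle of its underside as it lies. Plate z = 20..25 mm, x = -67..65 mm, on two round feet at x = -55, y = +-20 mm (10 mm thick, z = 0..20) and on its lip at +x. Grasp fin on top: 12 mm thick (y), x = -10..20, z = 25..51 mm. 0.08 to 0.17 kg. Starts z up on the bench, lip away from the robot within 0.5 rad.
- tray_3_seat (a point): Seat in the lip of tray_3, where the rail's axis lies when hung: tray x = 60, y = 0, z = 12.5 mm. Lip over the full width: web x = 65..70, z = 0..25 mm, flange under the plate x = 45..65, z = 0..5 mm; its mouth, 15 mm high, opens to -x. Hung: tray x up, z to the robot, web on the rail, flange behind it, feet on the strip; let go half tilted with the rail in the lip, it swings down by itself.
- reagent_bottle: Bystander: white capped bottle with a blue band, 47 mm diameter, 100 mm high, standing loose behind the stand; origin under its middle.
- petri_dish: Bystander: round petri dish, 93 mm diameter, 16 mm high, loose on the bench just right of the stand; origin under its middle.
Things that resemble listed ones, but are neither listed nor needed, are in the scene too. What is shaped like the tray_1 but brown is not meant.

How it is judged:
On the way, in this order (a step that is already met when the one before it is completed fails the run):
1. the splash guard is slid fully open (value of joint splash_guard below 0.012 m), for 0.2 s.
2. every tray hangs flat on the rail by its lip, while the guard is still open (x of tray_1_seat in the frame of rail_mid between -0.007 and 0.007 m and z of tray_1_seat in the frame of rail_mid between -0.007 and 0.007 m and y of tray_1_seat in the frame of rail_mid between -0.13 and 0.13 m and x of each of tray_1, tray_2, tray_3 in the frame of rail_mid above 0.003 m and angle between each of tray_1, tray_2, tray_3's own x axis and vertical below 0.15 rad and linear speed of each of tray_1, tray_2, tray_3 below 0.03 m/s and x of tray_2_seat in the frame of rail_mid between -0.007 and 0.007 m and z of tray_2_seat in the frame of rail_mid between -0.007 and 0.007 m and y of tray_2_seat in the frame of rail_mid between -0.13 and 0.13 m and x of tray_3_seat in the frame of rail_mid between -0.007 and 0.007 m and z of tray_3_seat in the frame of rail_mid between -0.007 and 0.007 m and y of tray_3_seat in the frame of rail_mid between -0.13 and 0.13 m and value of joint splash_guard below 0.15 m), for 0.3 s.
3. the guard is pushed shut and its latch has clicked (value of joint splash_guard above 0.296 m and value of joint latch_pin below 0.002 m), for 0.2 s.
At the end, for the whole second after the job is handed in: Every tray present hangs on the rail by its lip (rail within 7 mm of its seat in the lip, tray centre within 130 mm of the rail's middle), front towards the robot, within 0.15 rad of vertical, at rest; the guard is within 4 mm of fully shut and the latch pin has sprung out (all of step 3 and x of tray_1_seat in the frame of rail_mid between -0.007 and 0.007 m and z of tray_1_seat in the frame of rail_mid between -0.007 and 0.007 m and y of tray_1_seat in the frame of rail_mid between -0.13 and 0.13 m and x of each of tray_1, tray_2, tray_3 in the frame of rail_mid above 0.003 m and angle between each of tray_1, tray_2, tray_3's own x axis and vertical below 0.15 rad and linear speed of each of tray_1, tray_2, tray_3 below 0.03 m/s and x of tray_2_seat in the frame of rail_mid between -0.007 and 0.007 m and z of tray_2_seat in the frame of rail_mid between -0.007 and 0.007 m and y of tray_2_seat in the frame of rail_mid between -0.13 and 0.13 m and x of tray_3_seat in the frame of rail_mid between -0.007 and 0.007 m and z of tray_3_seat in the frame of rail_mid between -0.007 and 0.007 m and y of tray_3_seat in the frame of rail_mid between -0.13 and 0.13 m); the robot touches nothing.
It fails at once if the bottle behind the stand or the petri dish beside it is displaced by more than 40 mm (distance of any of reagent_bottle, petri_dish from where it was at the start of the episode above 0.04 m).
Of tray_1, tray_2, tray_3 only 2 to 3 are there at a start; the rules pass over those that are not, and their reading is None.
At some moment in a run one of tray_1, tray_2, tray_3 may be knocked a few centimetres aside while the robot is not near it.
It also fails if it takes over 192 s, if anything falls off the work surface, if the arm or the gripper's body presses on something with over 40 N, if the wrist force passes 120 N, or if a joint passes its speed limit or range.

## Working session

There is one attempt and no reset: what is moved stays moved. The work goes in short steps, Python scripts to look and compute and a tool call to move; the robot and the scene stay as the last step left them, time stands still between calls to the robot, and variables do not carry over. Pictures are saved under pics/ and viewed, and the job is handed in when it is done.

Besides the shell and the picture viewer there is one more tool, called after ">>>" as name(argument=value, ...) on one line, values as JSON. carry_out: Moves the arm, as the interface text tells. Shifts and turns lie within -1 to 1; 1 stands for 0.25 m of shift or pi rad of turn. Its arguments: {"type":"object","properties":{"increments":{"type":"array"},"newtons":{"type":"number"}},"required":["increments"]}

```bash
ls; mkdir -p pics; python3 - <<'E'
from plant import status, optics, r, nets
import cv2
s=status.read_state();print(s)
for n in ["scene","top","wrist"]:
    im=optics.snapshot(n);cv2.imwrite(f"pics/{n}0.png",im[:,:,::-1])
    print(n,optics.camera_params(n))
E
```

```text
pics
{'t': 0.0, 'qpos': array([ 9.57860115e-01,  2.45797335e-01,  1.55898926e+00, -1.37348518e-05,
        1.33870582e+00, -1.74090944e-01]), 'joint_velocities': array([ 0.0001228 , -0.0004181 , -0.00080912,  0.00019894,  0.00297243,
       -0.00089616]), 'tau': array([ 4.12184563e-04, -4.15818250e+01, -3.14613605e+01,  6.86139450e-02,
        3.29668424e-02, -9.97234338e-05]), 'tcp_pos': array([0.27582597, 0.58791623, 0.20436938]), 'ee_rot': array([ 0.34280709,  1.54397657, -0.34558973]), 'wrist_force': array([-0.09754846,  0.6553596 ,  0.3323117 ]), 'torque': array([0.03369426, 0.01779889, 0.01325565]), 'finger_gap': 0.09416286054039312}
scene {'fx': 513.7085599655147, 'fy': 513.7085599655147, 'cx': 322.23113938619963, 'cy': 201.85152967318828, 'D': array([0.05265641, 0.        , 0.        , 0.        , 0.        ]), 'origin': array([-0.20119772, -0.80362254,  1.04446621]), 'orientation': array([-2.11777555,  0.93001073, -0.40807303])}
top {'fx': 499.7327791711881, 'fy': 499.7327791711881, 'cx': 320.8406059788522, 'cy': 205.764181497761, 'D': array([-0.05313101,  0.        ,  0.        ,  0.        ,  0.        ]), 'origin': array([-0.05844648, -0.19535635,  1.49434967]), 'orientation': array([-2.11256542,  1.78870786, -0.39737452])}
wrist {'fx': 358.1962015512047, 'fy': 358.1962015512047, 'cx': 327.63660224476666, 'cy': 192.43737319013582, 'D': array([-0.07073384,  0.        ,  0.        ,  0.        ,  0.        ]), 'hand_eye': array([[-3.92902395e-04, -2.31294970e-01,  9.72883592e-01,
        -1.77869014e-01],
       [ 9.99999881e-01,  1.91575540e-04,  4.49398891e-04,
         6.95985659e-04],
       [-2.90324402e-04,  9.72883652e-01,  2.31294867e-01,
        -6.68981952e-02],
       [ 0.00000000e+00,  0.00000000e+00,  0.00000000e+00,
         1.00000000e+00]])}
```

View pics/scene0.png

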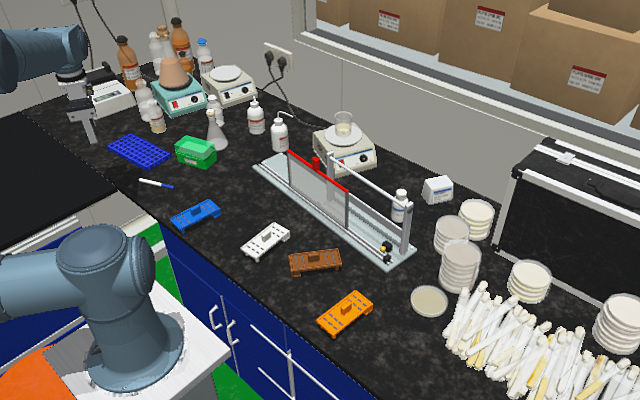

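View pics/top0.png

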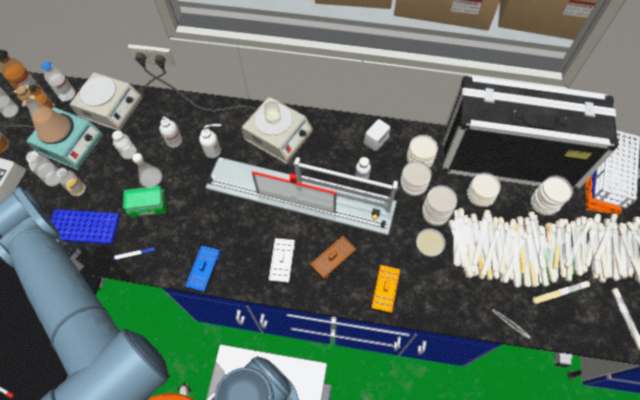

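View pics/wrist0.png

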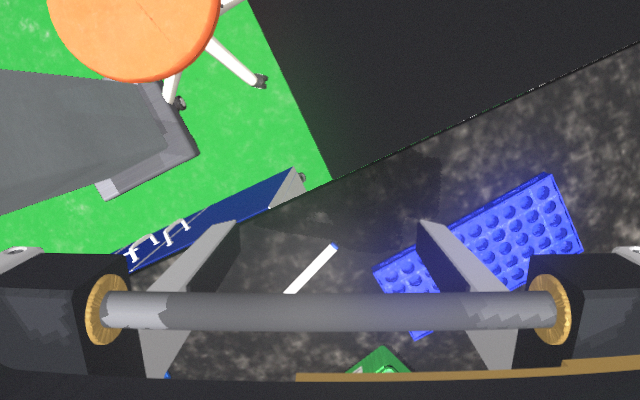

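```bash
cat > h.py <<'E'
import numpy as np, cv2
from scipy.spatial.transform import Rotation as R
from scipy.optimize import least_squares
from plant import status, optics, r, nets
def cam(n, st=None):
    p=optics.camera_params(n); K=np.array([[p['fx'],0,p['cx']],[0,p['fy'],p['cy']],[0,0,1.]]); D=np.array(p['D'],float)
    if n=='wrist':
        T=np.eye(4);T[:3,:3]=R.from_rotvec(st['ee_rot']).as_matrix();T[:3,3]=st['tcp_pos'];T=T@p['hand_eye']
        Rm,o=T[:3,:3],T[:3,3]
    else: Rm,o=R.from_rotvec(p['orientation']).as_matrix(),np.array(p['origin'])
    return K,D,Rm,o
def proj(c,P):
    K,D,Rm,o=c; P=np.atleast_2d(P).astype(float); q=(P-o)@Rm
    return cv2.projectPoints(q,np.zeros(3),np.zeros(3),K,D)[0][:,0]
def onplane(c,px,z):
    K,D,Rm,o=c; u=cv2.undistortPoints(np.array(px,float).reshape(-1,1,2),K,D)[:,0]
    d=np.c_[u,np.ones(len(u))]@Rm.T
    return o+d*((z-o[2])/d[:,2])[:,None]
def snap(n,name=None):
    st=status.read_state(); im=optics.snapshot(n)[:,:,::-1].copy()
    if name: cv2.imwrite(f'pics/{name}.png',im)
    return im,cam(n,st),st
def crop(im,x0,y0,x1,y1,f,name):
    cv2.imwrite(f'pics/{name}.png',cv2.resize(im[y0:y1,x0:x1],None,fx=f,fy=f,interpolation=cv2.INTER_CUBIC))
E
python3 - <<'E'
from h import *
im=cv2.imread('pics/top0.png'); crop(im,200,140,400,240,4,'topc'); crop(im,180,220,420,320,3.3,'topt')
im=cv2.imread('pics/scene0.png'); crop(im,250,140,430,275,4.4,'scec')
c=cam('top')
for n,px in dict(blue=(202,268),white=(282,259),brown=(333,257),orange=(385,288),petri=(430,242),bottle=(364,165)).items(): print(n,onplane(c,[px],0.025)[0].round(3))
E
```

```text
blue [0.363 0.261 0.025]
white [0.433 0.022 0.025]
brown [ 0.466 -0.133  0.025]
orange [ 0.393 -0.304  0.025]
petri [ 0.565 -0.427  0.025]
bottle [ 0.809 -0.185  0.025]
```

View pics/topc.png

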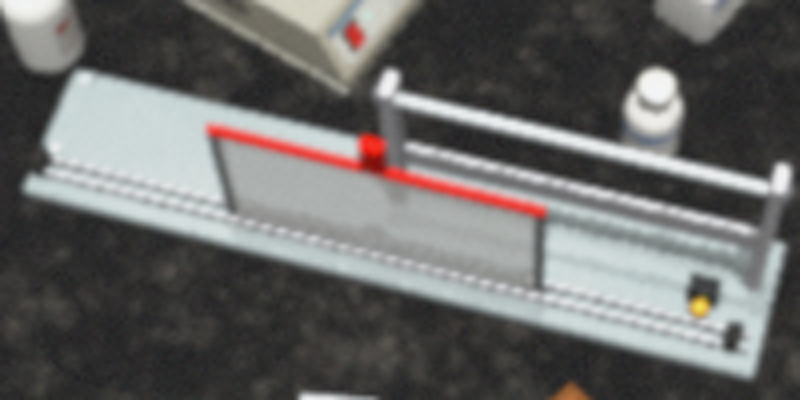

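View pics/topt.png

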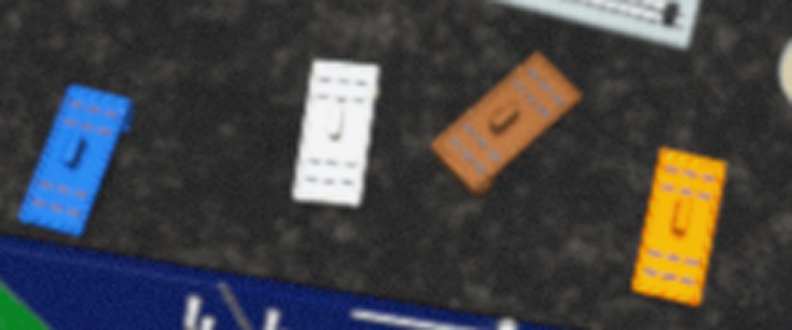

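View pics/scec.png

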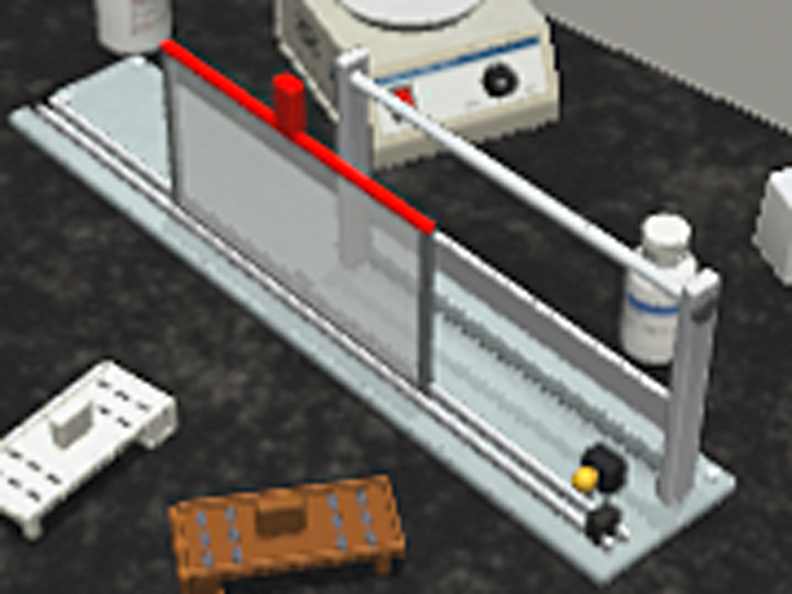

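```bash
python3 - <<'E'
from h import *
ct,cs=cam('top'),cam('scene')
def tp(*a): return (np.array(a)+.5)/4-.5+[200,140]
def sp(*a): return (np.array(a)+.5)/4.4-.5+[250,140]
obs=[(ct,tp(25,186),(-.08,.46,.012)),(ct,tp(80,70),(.045,.46,.012)),(ct,tp(754,372),(-.08,-.17,.012)),(ct,tp(787,243),(.045,-.17,.012)),
(ct,tp(388,82),(0,.152,.19)),(ct,tp(780,178),(0,-.152,.19)),(ct,tp(212,131),'L'),(ct,tp(545,212),'R'),
(cs,sp(352,58),(0,.152,.19)),(cs,sp(702,280),(0,-.152,.19)),(cs,sp(602,572),(-.08,-.17,.012)),(cs,sp(735,482),(.045,-.17,.012)),(cs,sp(12,115),(-.08,.46,.012)),(cs,sp(165,45),'L'),(cs,sp(432,230),'R')]
def f(p):
    out=[]
    for c,px,P in obs:
        if P=='L':P=(-.055,.3-p[3]+.135,.162)
        if P=='R':P=(-.055,.3-p[3]-.135,.162)
        P=np.array(P);ca,sa=np.cos(p[2]),np.sin(p[2])
        W=np.array([p[0]+ca*P[0]-sa*P[1],p[1]+sa*P[0]+ca*P[1],P[2]])
        out.append(proj(c,W)[0]-px)
    return np.array(out)
s=least_squares(lambda p:f(p).ravel(),[.68,-.1,0,.1],loss='soft_l1');print(s.x.round(4));print(f(s.x).round(1))
p=s.x
for n,P in dict(hand=(-.055,.3-p[3],.18),rail=(0,0,.175),ra=(0,.09,.175),rb=(0,-.09,.175)).items():
    ca,sa=np.cos(p[2]),np.sin(p[2]);print(n,(p[0]+ca*P[0]-sa*P[1],p[1]+sa*P[0]+ca*P[1]))
np.save('stand.npy',p)
E
```

```text
[ 0.6753 -0.133  -0.1111  0.1545]
[[-1.3  0.4]
 [-1.7 -1.3]
 [-0.4  1. ]
 [-0.4 -0.4]
 [-0.5  0.8]
 [-0.2  0.8]
 [-1.3 -1.6]
 [ 0.4 -0.7]
 [ 0.   0.1]
 [-0.2  1.4]
 [ 1.   2.1]
 [ 2.2  0.1]
 [-0.5  0.3]
 [ 0.6 -0.6]
 [ 1.2  0. ]]
hand (np.float64(0.6367401093482238), np.float64(0.017653461663641096))
rail (np.float64(0.6752692301177429), np.float64(-0.13300538771702025))
ra (np.float64(0.6852505234426367), np.float64(-0.043560579127798996))
rb (np.float64(0.665287936792849), np.float64(-0.22245019630624152))
```

```bash
cat >> h.py <<'E'
def stand():
    return np.load('stand.npy')
def s2w(P,p=None):
    p=stand() if p is None else p; P=np.atleast_2d(P); ca,sa=np.cos(p[2]),np.sin(p[2])
    return np.c_[p[0]+ca*P[:,0]-sa*P[:,1],p[1]+sa*P[:,0]+ca*P[:,1],P[:,2]]
def tool(yaw,tilt=0,flip=False):
    """tool R: tray-frame style. yaw = heading of lip/x; tilt = pitch up of tray x. tool x=-tray z, tool z=tray x, y=-(...)"""
    T=R.from_euler('ZY',[yaw,-tilt]).as_matrix()  # columns tray x,y,z
    tx=-T[:,2]; tz=T[:,0]; ty=np.cross(tz,tx)
    M=np.c_[tx,ty,tz]
    if flip: M=np.c_[tx,-ty,-tz]
    return M
def rows(pos,Rt,st=None,maxmm=60,maxdeg=10,show=True,prev=None):
    st=st or status.read_state()
    p0=st['tcp_pos'] if prev is None else prev[0]; R0=R.from_rotvec(st['ee_rot']).as_matrix() if prev is None else prev[1]
    pos=np.array(pos,float)
    rel=R.from_matrix(R0.T@Rt).as_rotvec(); d=pos-p0
    n=int(max(1,np.ceil(np.linalg.norm(d)/(maxmm/1000)),np.ceil(np.degrees(np.linalg.norm(rel))/maxdeg)))
    Rk=R0.copy()
    print('n',n,'dist mm',(np.linalg.norm(d)*1000).round(1),'deg',np.degrees(np.linalg.norm(rel)).round(1))
    for k in range(n):
        v=Rk.T@(d/n)/.25; w=rel/n/np.pi
        print('{'+', '.join(f'"{a}": {b:.3f}' for a,b in zip(('dx','dy','dz','wx','wy','wz'),np.r_[v,w]) if abs(b)>=.0005)+'}')
        Rk=Rk@R.from_rotvec(rel/n).as_matrix()
    return pos,Rt
E
python3 - <<'E'
from h import *
st=status.read_state();print(R.from_rotvec(st['ee_rot']).as_matrix().round(3))
print(tool(0).round(2))
# trays
ct,cs=cam('top'),cam('scene')
it,is_=cv2.imread('pics/top0.png'),cv2.imread('pics/scene0.png')
def mask(im,col,c,ctr):
    h=cv2.cvtColor(im,cv2.COLOR_BGR2HSV)
    m={'blue':cv2.inRange(h,(100,140,120),(115,255,255)),'white':cv2.inRange(h,(0,0,170),(180,40,255)),'orange':cv2.inRange(h,(14,150,170),(28,255,255))}[col]
    m=cv2.morphologyEx(m,cv2.MORPH_CLOSE,np.ones((5,5)))
    n,l,s,cc=cv2.connectedComponentsWithStats(m)
    px=proj(c,[*ctr,.025])[0]
    i=min(range(1,n),key=lambda i:np.hypot(*(cc[i]-px))+(1e3 if s[i,4]<100 else 0))
    return (l==i),s[i]
# model surface boxes
boxes=[(-.067,.065,-.03,.03,.02,.025),(.065,.07,-.03,.03,0,.025),(.045,.065,-.03,.03,0,.005),(-.06,-.05,-.025,-.015,0,.02),(-.06,-.05,.015,.025,0,.02),(-.01,.02,-.006,.006,.025,.051)]
def render(c,p):
    F=4;m=np.zeros((400*F,640*F),np.uint8)
    Tr=R.from_euler('Z',p[2]).as_matrix()
    for b in boxes:
        P=np.array([[x,y,z] for x in b[:2] for y in b[2:4] for z in b[4:]])@Tr.T+[p[0],p[1],0]
        q=(proj(c,P)+.5)*F
        cv2.fillConvexPoly(m,cv2.convexHull(q.astype(np.float32)).astype(np.int32),255)
    return cv2.resize(m,(640,400),interpolation=cv2.INTER_AREA)/255.
from scipy.optimize import minimize
for col,ctr in dict(blue=(.363,.261),white=(.433,.022),orange=(.393,-.304)).items():
    ms=[(c,)+mask(im,col,c,ctr) for c,im in((ct,it),(cs,is_))]
    for c,m,s in ms: print(col,s)
    fs=[(c,cv2.GaussianBlur(m.astype(float),(0,0),1)) for c,m,s in ms]
    def cost(p): return sum(((cv2.GaussianBlur(render(c,p),(0,0),1)-m)**2).sum() for c,m in fs)
    best=None
    for y0 in (-.4,-.2,0,.2,.4):
        o=minimize(cost,[*ctr,y0],method='Nelder-Mead',options=dict(initial_simplex=[[*ctr,y0],[ctr[0]+.01,ctr[1],y0],[ctr[0],ctr[1]+.01,y0],[*ctr,y0+.15]],maxiter=80))
        if best is None or o.fun<best.fun:best=o
    print(col,best.x.round(4),best.fun)
E
```

```text
[[-0.001  0.425  0.905]
 [-0.001  0.905 -0.425]
 [-1.    -0.001 -0.   ]]
[[-0.  0.  1.]
 [-0.  1.  0.]
 [-1.  0.  0.]]
blue [185 246  35  46 905]
blue [170 199  51  34 755]
blue [ 0.3647  0.2646 -0.1115] 50.19552680666617
white [269 239  25  43 835]
white [241 222  49  36 814]
white [0.432  0.0276 0.0665] 83.26176447759639
orange [372 265  28  47 897]
orange [ 316  290   57   48 1221]
orange [ 0.3941 -0.3014 -0.0897] 76.70362466541376
```

```bash
python3 - <<'E'
from h import *
p=stand();q=p[3]
a=s2w([-.055,.3-q-.05,.27])[0];print(a)
rows(a,tool(p[2]),maxmm=58)
E
```

```text
[ 0.63119495 -0.0320381   0.27      ]
n 13 dist mm 717.6 deg 18.8
{"dx": -0.020, "dy": -0.126, "dz": 0.180, "wx": -0.008}
{"dx": -0.020, "dy": -0.131, "dz": 0.177, "wx": -0.008}
{"dx": -0.020, "dy": -0.135, "dz": 0.173, "wx": -0.008}
{"dx": -0.020, "dy": -0.140, "dz": 0.170, "wx": -0.008}
{"dx": -0.020, "dy": -0.144, "dz": 0.166, "wx": -0.008}
{"dx": -0.020, "dy": -0.148, "dz": 0.163, "wx": -0.008}
{"dx": -0.020, "dy": -0.152, "dz": 0.159, "wx": -0.008}
{"dx": -0.020, "dy": -0.156, "dz": 0.155, "wx": -0.008}
{"dx": -0.020, "dy": -0.160, "dz": 0.151, "wx": -0.008}
{"dx": -0.020, "dy": -0.164, "dz": 0.147, "wx": -0.008}
{"dx": -0.020, "dy": -0.167, "dz": 0.143, "wx": -0.008}
{"dx": -0.020, "dy": -0.171, "dz": 0.139, "wx": -0.008}
{"dx": -0.020, "dy": -0.174, "dz": 0.134, "wx": -0.008}
```

>>> carry_out(increments=[{"dx": -0.06,"dy": -0.12,"dz": 0.18,"wx": -0.008,"claw": 1},{"dx": -0.06,"dy": -0.13,"dz": 0.18,"wx": -0.008,"claw": 1},{"dx": -0.04,"dy": -0.135,"dz": 0.17,"wx": -0.008,"claw": 1},{"dx": -0.02,"dy": -0.14,"dz": 0.17,"wx": -0.008,"claw": 1},{"dx": -0.02,"dy": -0.145,"dz": 0.165,"wx": -0.008,"claw": 1}])

```text
invalid input at $.increments[0]: expected keys dx, dy, dz, wx, wy, wz, claw
```

>>> carry_out(increments=[{"dx": -0.02,"dy": -0.15,"dz": 0.16,"wx": -0.008,"claw": 1},{"dx": -0.02,"dy": -0.15,"dz": 0.16,"wx": -0.008,"claw": 1},{"dx": -0.01,"dy": -0.155,"dz": 0.155,"wx": -0.008,"claw": 1},{"dx": 0,"dy": -0.16,"dz": 0.15,"wx": -0.008,"claw": 1},{"dx": 0,"dy": -0.165,"dz": 0.145,"wx": -0.008,"claw": 1}])

```text
invalid input at $.increments[0]: expected keys dx, dy, dz, wx, wy, wz, claw
```

```bash
python3 - <<'E'
from h import *
p=stand();q=p[3]
snap('wrist','w1')
a=s2w([-.055,.3-q-.05,.24])[0];print(a, status.read_state()['tcp_pos'])
rows(a,tool(p[2]),maxmm=58)
E
```

```text
[ 0.63119495 -0.0320381   0.24      ] [0.27591387 0.58813199 0.20476472]
n 13 dist mm 715.6 deg 18.8
{"dx": -0.011, "dy": -0.126, "dz": 0.180, "wx": -0.008}
{"dx": -0.011, "dy": -0.131, "dz": 0.177, "wx": -0.008}
{"dx": -0.011, "dy": -0.135, "dz": 0.173, "wx": -0.008}
{"dx": -0.011, "dy": -0.140, "dz": 0.170, "wx": -0.008}
{"dx": -0.011, "dy": -0.144, "dz": 0.166, "wx": -0.008}
{"dx": -0.011, "dy": -0.148, "dz": 0.163, "wx": -0.008}
{"dx": -0.011, "dy": -0.152, "dz": 0.159, "wx": -0.008}
{"dx": -0.011, "dy": -0.156, "dz": 0.155, "wx": -0.008}
{"dx": -0.011, "dy": -0.160, "dz": 0.151, "wx": -0.008}
{"dx": -0.011, "dy": -0.164, "dz": 0.147, "wx": -0.008}
{"dx": -0.011, "dy": -0.167, "dz": 0.143, "wx": -0.008}
{"dx": -0.011, "dy": -0.171, "dz": 0.139, "wx": -0.008}
{"dx": -0.011, "dy": -0.174, "dz": 0.134, "wx": -0.008}
```

View pics/w1.png

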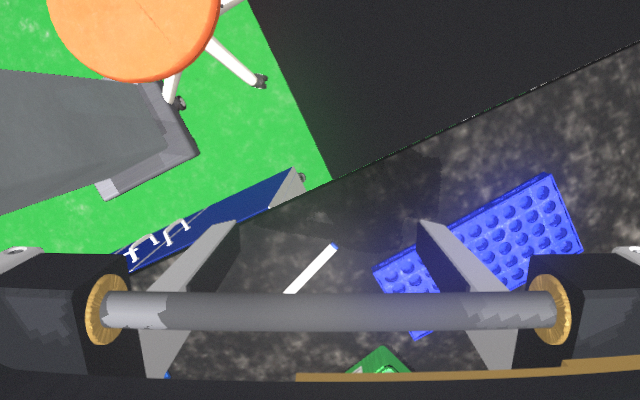

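>>> carry_out(increments=[{"dx": -0.06,"dy": -0.12,"dz": 0.18,"wx": -0.008,"wy": 0,"wz": 0,"claw": 1},{"dx": -0.06,"dy": -0.13,"dz": 0.18,"wx": -0.008,"wy": 0,"wz": 0,"claw": 1},{"dx": -0.04,"dy": -0.135,"dz": 0.17,"wx": -0.008,"wy": 0,"wz": 0,"claw": 1},{"dx": -0.02,"dy": -0.14,"dz": 0.17,"wx": -0.008,"wy": 0,"wz": 0,"claw": 1},{"dx": -0.02,"dy": -0.145,"dz": 0.165,"wx": -0.008,"wy": 0,"wz": 0,"claw": 1}])

```text
t: 0.82
tcp_pos: [0.4136, 0.3497, 0.2557]
ee_rot: [0.245, 1.557, -0.245]
wrist_force: [0.0, 0.1, -0.5]
finger_gap: 0.0476
```

>>> carry_out(increments=[{"dx": -0.02,"dy": -0.15,"dz": 0.16,"wx": -0.008,"wy": 0,"wz": 0,"claw": 1},{"dx": -0.02,"dy": -0.15,"dz": 0.16,"wx": -0.008,"wy": 0,"wz": 0,"claw": 1},{"dx": -0.01,"dy": -0.155,"dz": 0.155,"wx": -0.008,"wy": 0,"wz": 0,"claw": 1},{"dx": 0,"dy": -0.16,"dz": 0.15,"wx": -0.008,"wy": 0,"wz": 0,"claw": 1},{"dx": 0,"dy": -0.165,"dz": 0.145,"wx": -0.008,"wy": 0,"wz": 0,"claw": 1}])

```text
t: 1.45
tcp_pos: [0.5489, 0.1111, 0.268]
ee_rot: [0.147, 1.566, -0.146]
wrist_force: [-0.2, -0.0, 0.0]
finger_gap: 0.0009
```

```bash
python3 - <<'E'
from h import *
p=stand();q=p[3]
snap('wrist','w2')
a=s2w([-.055,.3-q-.05,.24])[0];print(a, status.read_state())
rows(a,tool(p[2]),maxmm=58)
E
```

```text
[ 0.63119495 -0.0320381   0.24      ] {'t': 1.5, 'qpos': array([-0.01036918, -0.00961544,  1.72146856, -0.00336512,  1.42839719,
       -1.38953033]), 'joint_velocities': array([ 0.07817297, -0.02510685,  0.03184759,  0.03863568,  0.02393683,
        0.16975811]), 'tau': array([  9.55488592, -35.87182045, -30.30679464,   0.8682172 ,
         0.56743015,  -0.28063062]), 'tcp_pos': array([0.55131156, 0.10595634, 0.26773759]), 'ee_rot': array([ 0.14754233,  1.56395551, -0.15258138]), 'wrist_force': array([ 0.00980509, -4.02164484, -0.25069117]), 'torque': array([-0.05887311, -0.02450168, -0.03800105]), 'finger_gap': 0.0006821376245788226}
n 3 dist mm 161.8 deg 4.6
{"dx": 0.038, "dy": -0.160, "dz": 0.139, "wx": -0.008}
{"dx": 0.037, "dy": -0.164, "dz": 0.135, "wx": -0.008}
{"dx": 0.037, "dy": -0.168, "dz": 0.131, "wx": -0.008}
```

View pics/w2.png

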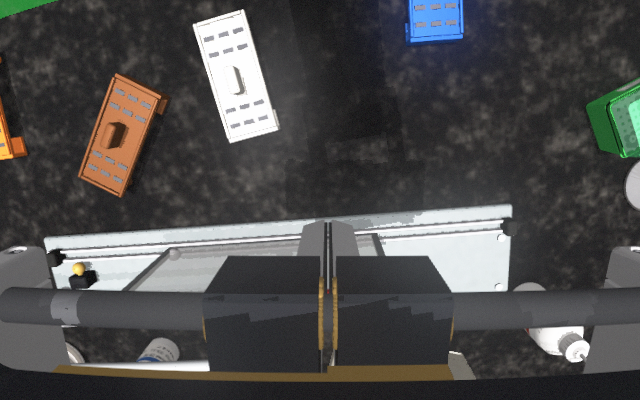

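>>> carry_out(increments=[{"dx": 0.0,"dy": -0.16,"dz": 0.139,"wx": -0.008,"wy": 0,"wz": 0,"claw": 1},{"dx": 0.0,"dy": -0.165,"dz": 0.135,"wx": -0.008,"wy": 0,"wz": 0,"claw": 1},{"dx": 0.1,"dy": -0.17,"dz": 0.13,"wx": -0.008,"wy": 0,"wz": 0,"claw": 1},{"dx": 0,"dy": 0,"dz": 0,"wx": 0,"wy": 0,"wz": 0,"claw": 1}])

```text
t: 2.0
tcp_pos: [0.6275, -0.0283, 0.2397]
ee_rot: [0.092, 1.574, -0.091]
wrist_force: [-0.0, 1.1, 0.5]
finger_gap: 0.0004
```

```bash
python3 - <<'E'
from h import *
p=stand();q=p[3]
snap('wrist','w3'); im,_,_=snap('scene','s3'); crop(im,220,60,420,260,4,'s3c')
a=s2w([-.055,.3-q-.05,.174])[0];print(a, status.read_state())
rows(a,tool(p[2]),maxmm=58)
E
```

```text
[ 0.63119495 -0.0320381   0.174     ] {'t': 2.1, 'qpos': array([-2.21141379e-01,  1.67750687e-01,  1.57946663e+00,  3.38778646e-04,
        1.39582475e+00, -1.67908393e+00]), 'joint_velocities': array([ 0.02618354, -0.02995605, -0.00497542, -0.00108088, -0.00041705,
       -0.00172892]), 'tau': array([-1.19912434e+00, -3.75377154e+01, -3.16181624e+01, -6.64005917e-02,
        5.27233933e-02, -6.81715203e-03]), 'tcp_pos': array([ 0.62770653, -0.02561358,  0.24237153]), 'ee_rot': array([ 0.08913519,  1.57035212, -0.08824445]), 'wrist_force': array([-0.33276196,  0.88517481,  0.98500063]), 'torque': array([ 0.03964042, -0.01302269, -0.01250734]), 'finger_gap': 0.0006952929655716511}
n 2 dist mm 68.8 deg 0.1
{"dx": 0.137, "dy": -0.012, "dz": 0.009}
{"dx": 0.137, "dy": -0.012, "dz": 0.008}
```

View pics/w3.png

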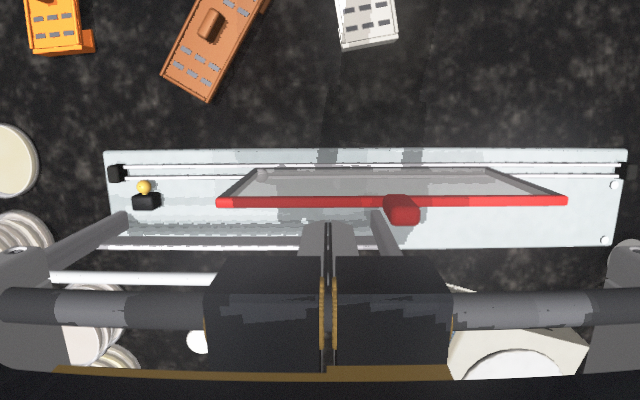

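View pics/s3c.png

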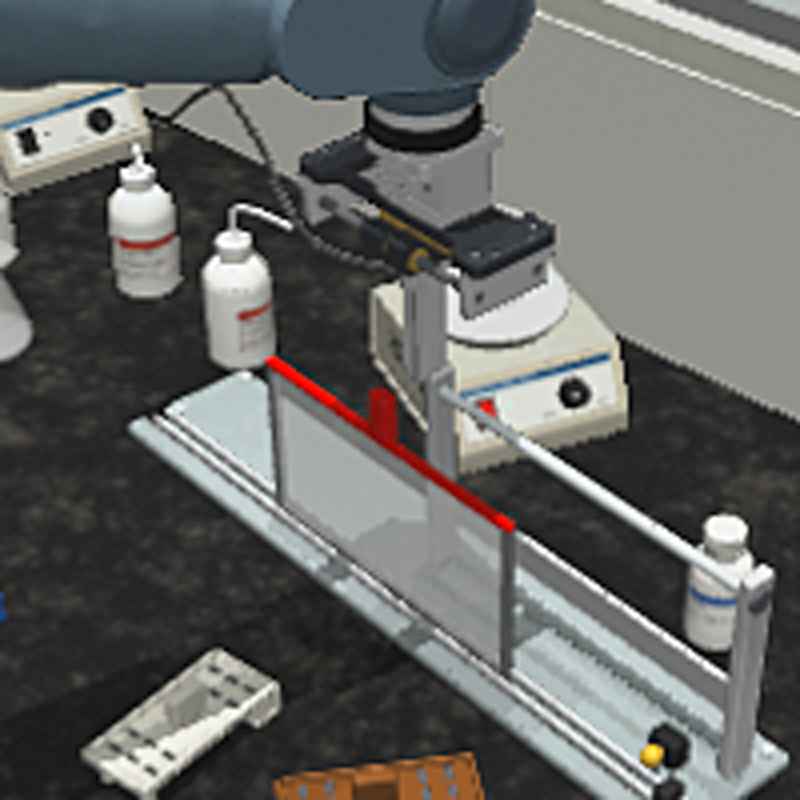

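```bash
python3 - <<'E'
from h import *
im,c,st=snap('wrist','w4');p=stand();print(st['tcp_pos'],status.read_state()['tcp_pos'])
P={'fr':(-.08,-.17,.012),'br':(.045,-.17,.012),'fl':(-.08,.46,.012),'bl':(.045,.46,.012),'gL':(-.059,.435-p[3],.162),'gR':(-.059,.165-p[3],.162),'h':(-.055,.3-p[3],.2),'r':(0,-.14,.175)}
for k,v in P.items(): print(k,proj(c,s2w(v))[0].round(1))
E
```

```text
[ 0.62770653 -0.02561358  0.24237153] [ 0.62785033 -0.02498433  0.24323136]
fr [ 96.1 150.7]
br [110.8 250.2]
fl [624.1 150.8]
bl [606.5 248.2]
gL [559.2 199. ]
gR [205.3 199.8]
h [394.4 220.2]
r [ 23.5 275.5]
```

>>> carry_out(increments=[{"dx": 0,"dy": 0,"dz": 0,"wx": 0,"wy": 0,"wz": 0,"claw": 1},{"dx": 0,"dy": 0,"dz": 0,"wx": 0,"wy": 0,"wz": 0,"claw": 1}])

```text
t: 2.4
tcp_pos: [0.628, -0.0247, 0.2438]
ee_rot: [0.087, 1.568, -0.087]
wrist_force: [0.8, 0.2, -0.2]
finger_gap: 0.0002
```

```bash
python3 - <<'E'
from h import *
im,c,st=snap('wrist','w5');p=stand();print(st['tcp_pos'],status.read_state()['tcp_pos'])
P={'fr':(-.08,-.17,.012),'br':(.045,-.17,.012),'fl':(-.08,.46,.012),'bl':(.045,.46,.012),'gL':(-.059,.435-p[3],.162),'gR':(-.059,.165-p[3],.162),'h':(-.055,.3-p[3],.2),'r':(0,-.14,.175)}
for k,v in P.items():
    q=proj(c,s2w(v))[0];print(k,q.round(1)); cv2.circle(im,tuple(int(x) for x in q),3,(0,255,0),1)
crop(im,80,130,640,300,1.4,'w5c')
E
```

```text
[ 0.62801552 -0.02469766  0.24384117] [ 0.62803474 -0.02488242  0.24370522]
fr [ 96.1 149.3]
br [110.7 248.5]
fl [622.8 150.7]
bl [604.9 247.7]
gL [557.1 198.6]
gR [204.7 198.5]
h [392.6 219.2]
r [ 23.8 273.4]
```

View pics/w5c.png

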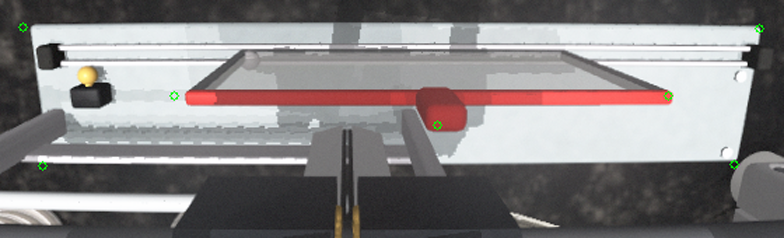

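```bash
python3 - <<'E'
from h import *
im=cv2.imread('pics/w5.png'); crop(im,90,130,290,290,4,'w5l'); crop(im,480,130,640,290,4,'w5r')
crop(im,370,130,480,290,4,'w5m')
E
```

```text
(no output)
```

View pics/w5l.png

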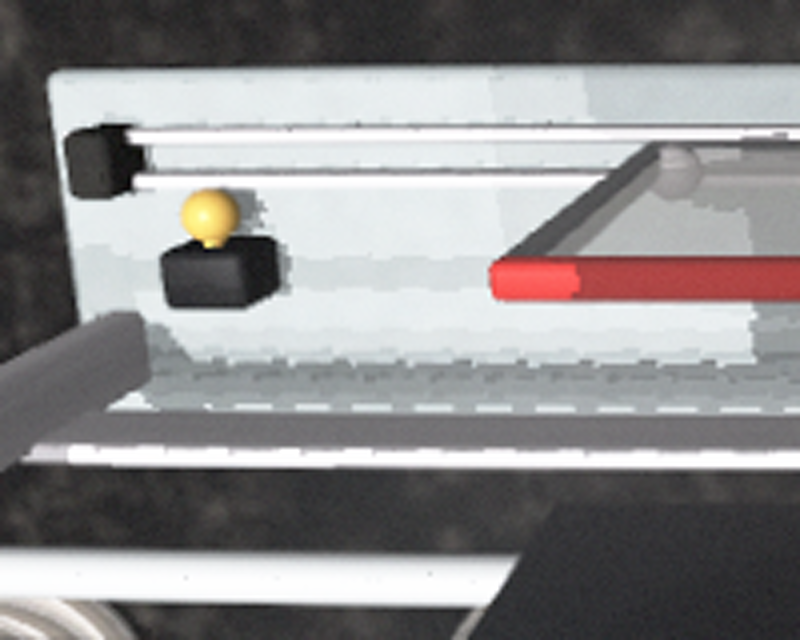

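View pics/w5r.png

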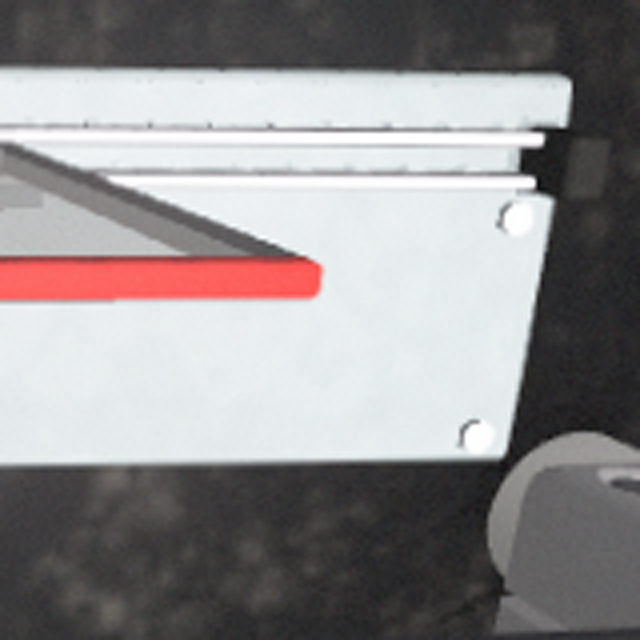

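View pics/w5m.png

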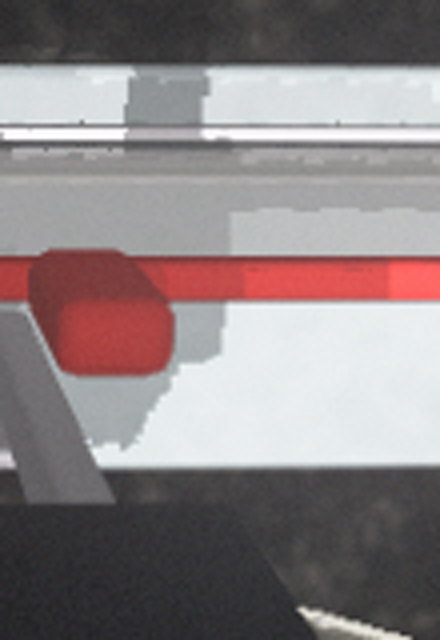

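```bash
python3 - <<'E'
from h import *
ct,cs=cam('top'),cam('scene')
st=dict(tcp_pos=np.array([.62803,-.0248,.24377]),ee_rot=status.read_state()['ee_rot'])
cw=cam('wrist',st)
def tp(*a): return (np.array(a)+.5)/4-.5+[200,140]
def sp(*a): return (np.array(a)+.5)/4.4-.5+[250,140]
obs=[(0,tp(25,186),(-.08,.46,.012)),(0,tp(80,70),(.045,.46,.012)),(0,tp(754,372),(-.08,-.17,.012)),(0,tp(787,243),(.045,-.17,.012)),
(0,tp(388,82),(0,.152,.19)),(0,tp(780,178),(0,-.152,.19)),(0,tp(212,131),'L'),(0,tp(545,212),'R'),
(1,sp(352,58),(0,.152,.19)),(1,sp(702,280),(0,-.152,.19)),(1,sp(602,572),(-.08,-.17,.012)),(1,sp(735,482),(.045,-.17,.012)),(1,sp(12,115),(-.08,.46,.012)),(1,sp(165,45),'L'),(1,sp(432,230),'R'),
(2,(102,147),(-.08,-.17,.012)),(2,(623,149),(-.08,.46,.012)),(2,(606,245),(.045,.46,.012)),(2,(212.5,199.5),'R'),(2,(560.5,199.5),'L'),(2,(398.7,214.2),'H')]
cams=[ct,cs,cw]
def f(p):
    out=[]
    for ci,px,P in obs:
        y=.3-p[3]
        P={'L':(-.055,y+.135,.162),'R':(-.055,y-.135,.162),'H':(-.055,y,.2)}.get(P,P) if isinstance(P,str) else P
        c=cams[ci]; d=p[4+6*ci:10+6*ci]
        c=(c[0],c[1],c[2]@R.from_rotvec(d[3:]).as_matrix(),c[3]+d[:3])
        out.append(proj(c,s2w(P,p)[0])[0]-px)
    return np.array(out)
pri=np.r_[[.002]*3,[.004]*3]
g=lambda p:np.r_[f(p).ravel(),(p[4:]/np.r_[pri,pri,pri])]
s=least_squares(g,np.r_[.68,-.13,-.11,.15,np.zeros(18)],loss='soft_l1');p=s.x
print(p[:4].round(4));print((p[4:].reshape(3,6)*1000).round(1));print(np.c_[[o[0] for o in obs],f(p).round(1)])
np.save('stand.npy',p[:4]);np.save('camoff.npy',p[4:])
E
```

```text
[ 0.6745 -0.1282 -0.1116  0.1543]
[[-0.4  0.2  0.6  0.2 -4.1  1.1]
 [-0.4 -0.1  0.2  0.5 -1.5  0.1]
 [ 0.9 -0.   3.8 -0.2  0.6 -0.2]]
[[ 0.  -0.5  0.6]
 [ 0.  -0.9 -1.1]
 [ 0.   0.2  1. ]
 [ 0.   0.3 -0.4]
 [ 0.  -0.   0.9]
 [ 0.   0.3  0.8]
 [ 0.  -0.8 -1.5]
 [ 0.   0.8 -0.6]
 [ 1.  -0.5 -0.2]
 [ 1.  -1.1  0.9]
 [ 1.   0.2  1.6]
 [ 1.   1.5 -0.4]
 [ 1.  -0.7  0.1]
 [ 1.   0.2 -0.9]
 [ 1.   0.4 -0.5]
 [ 2.  -0.7 -0. ]
 [ 2.   0.9 -0.3]
 [ 2.   0.2  0.1]
 [ 2.   0.1  0. ]
 [ 2.  -1.   0.2]
 [ 2.   0.4  0.1]]
```

```bash
cat >> h.py <<'E'
def w2s(W):
    p=stand(); W=np.atleast_2d(W)-[p[0],p[1],0]; ca,sa=np.cos(p[2]),np.sin(p[2])
    return np.c_[ca*W[:,0]+sa*W[:,1],-sa*W[:,0]+ca*W[:,1],W[:,2]]
E
python3 - <<'E'
from h import *
p=stand();st=status.read_state()
print(w2s(st['tcp_pos']))
pr=rows(s2w([-.055,.3-p[3]-.045,.174])[0],tool(p[2]))
pr=rows(s2w([-.055,.283,.174])[0],tool(p[2]),prev=pr,maxmm=45)
E
```

```text
[[-0.05767988  0.09751393  0.24370522]]
n 2 dist mm 69.8 deg 0.1
{"dx": 0.139, "dy": 0.006, "dz": 0.005}
{"dx": 0.139, "dy": 0.006, "dz": 0.005}
n 5 dist mm 182.3 deg 0.0
{"dy": 0.146}
{"dy": 0.146}
{"dy": 0.146}
{"dy": 0.146}
{"dy": 0.146}
```

>>> carry_out(increments=[{"dx": 0.14,"dy": 0.005,"dz": 0.005,"wx": 0,"wy": 0,"wz": 0,"claw": 1},{"dx": 0.14,"dy": 0.005,"dz": 0.005,"wx": 0,"wy": 0,"wz": 0,"claw": 1},{"dx": 0,"dy": 0.08,"dz": 0,"wx": 0,"wy": 0,"wz": 0,"claw": 1},{"dx": 0,"dy": 0.1,"dz": 0,"wx": 0,"wy": 0,"wz": 0,"claw": 1}])

```text
t: 2.95
tcp_pos: [0.6359, 0.0218, 0.1738]
ee_rot: [0.087, 1.569, -0.089]
wrist_force: [-0.2, -2.7, -1.7]
finger_gap: 0.0005
```

>>> carry_out(increments=[{"dx": 0,"dy": 0.12,"dz": 0,"wx": 0,"wy": 0,"wz": 0,"claw": 1},{"dx": 0,"dy": 0.14,"dz": 0,"wx": 0,"wy": 0,"wz": 0,"claw": 1},{"dx": 0,"dy": 0.12,"dz": 0,"wx": 0,"wy": 0,"wz": 0,"claw": 1},{"dx": 0,"dy": 0.08,"dz": 0,"wx": 0,"wy": 0,"wz": 0,"claw": 1}])

```text
t: 3.45
tcp_pos: [0.649, 0.1375, 0.1748]
ee_rot: [0.086, 1.568, -0.087]
wrist_force: [-2.1, -1.7, 0.5]
finger_gap: 0.0003
```

```bash
python3 - <<'E'
from h import *
p=stand();st=status.read_state()
print(w2s(st['tcp_pos']),st['wrist_force'])
im,_,_=snap('scene','s6'); crop(im,220,60,420,260,3,'s6c')
E
```

```text
[[-0.05493299  0.26126301  0.17475585]] [-2.10776548 -1.66303874  0.47690336]
```

View pics/s6c.png

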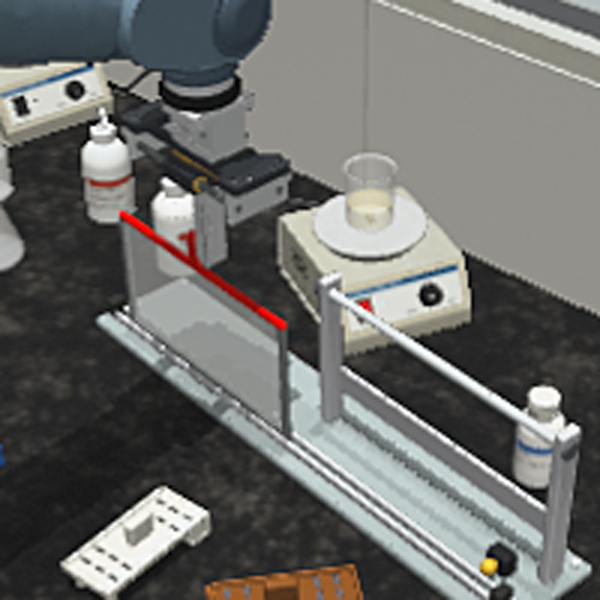

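>>> carry_out(increments=[{"dx": 0,"dy": 0.04,"dz": 0,"wx": 0,"wy": 0,"wz": 0,"claw": 1},{"dx": 0,"dy": 0.02,"dz": 0,"wx": 0,"wy": 0,"wz": 0,"claw": 1},{"dx": 0,"dy": 0.02,"dz": 0,"wx": 0,"wy": 0,"wz": 0,"claw": 1},{"dx": 0,"dy": 0,"dz": 0,"wx": 0,"wy": 0,"wz": 0,"claw": 1}])

```text
t: 4.0
tcp_pos: [0.651, 0.1517, 0.1738]
ee_rot: [0.084, 1.57, -0.094]
wrist_force: [-3.8, -11.1, 4.6]
finger_gap: 0.0005
```

```bash
python3 - <<'E'
from h import *
p=stand();st=status.read_state()
print(w2s(st['tcp_pos']),st['wrist_force'])
E
```

```text
[[-0.05450394  0.27554979  0.17378597]] [ -3.78080868 -11.12801227   4.59574652]
```

>>> carry_out(increments=[{"dx": 0,"dy": 0,"dz": 0,"wx": 0,"wy": 0,"wz": 0,"claw": 1},{"dx": 0,"dy": 0,"dz": 0,"wx": 0,"wy": 0,"wz": 0,"claw": 1},{"dx": 0,"dy": -0.12,"dz": 0,"wx": 0,"wy": 0,"wz": 0,"claw": 1},{"dx": -0.2,"dy": -0.1,"dz": -0.1,"wx": 0,"wy": 0,"wz": 0,"claw": 0.3},{"dx": -0.2,"dy": 0,"dz": -0.2,"wx": 0,"wy": 0,"wz": 0,"claw": 0.3}])

```text
t: 4.62
tcp_pos: [0.5758, 0.1067, 0.268]
ee_rot: [0.091, 1.569, -0.09]
wrist_force: [-0.1, 1.2, 1.5]
finger_gap: 0.0171
```

```bash
python3 - <<'E'
from h import *
p=stand();st=status.read_state();print(w2s(st['tcp_pos']),st['tcp_pos'])
im,_,_=snap('scene','s7'); crop(im,150,100,400,350,3,'s7c')
# above white: view position: TCP above tray 
pr=rows([.42,.03,.22],tool(.066),maxmm=58)
E
```

```text
[[-0.12426961  0.22246543  0.26800901]] [0.57576845 0.10670521 0.26800901]
n 4 dist mm 182.2 deg 10.3
{"dx": 0.055, "dy": -0.096, "dz": -0.145, "wx": -0.014, "wy": 0.001}
{"dx": 0.055, "dy": -0.089, "dz": -0.149, "wx": -0.014, "wy": 0.001}
{"dx": 0.055, "dy": -0.082, "dz": -0.153, "wx": -0.014, "wy": 0.001}
{"dx": 0.056, "dy": -0.075, "dz": -0.156, "wx": -0.014, "wy": 0.001}
```

View pics/s7c.png

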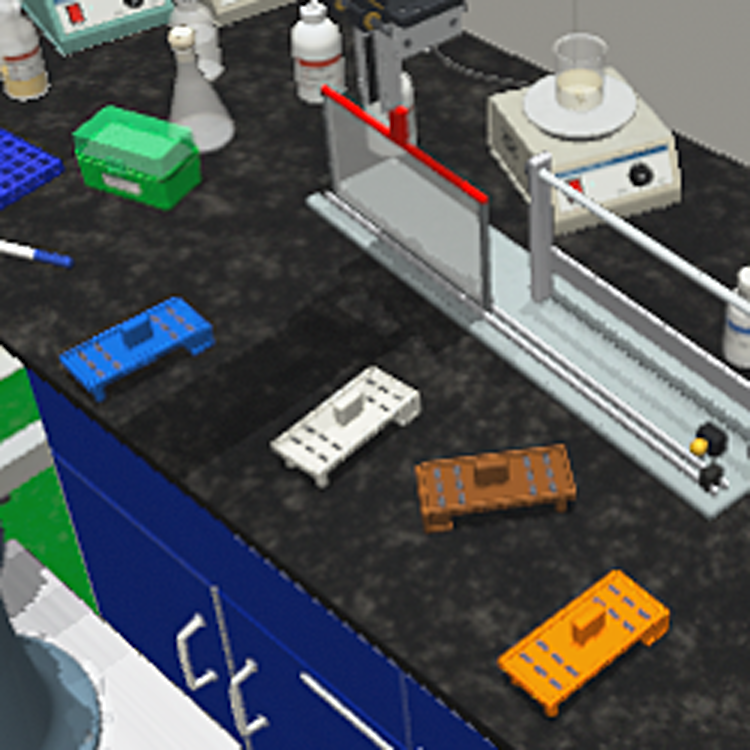

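>>> carry_out(increments=[{"dx": 0.03,"dy": -0.1,"dz": -0.14,"wx": -0.018,"wy": 0,"wz": 0,"claw": 0.3},{"dx": 0.03,"dy": -0.09,"dz": -0.14,"wx": -0.018,"wy": 0,"wz": 0,"claw": 0.3},{"dx": 0.03,"dy": -0.08,"dz": -0.05,"wx": -0.018,"wy": 0,"wz": 0,"claw": 0.3},{"dx": 0,"dy": 0,"dz": 0,"wx": 0,"wy": 0,"wz": 0,"claw": 0.3}])

```text
t: 5.18
tcp_pos: [0.489, 0.0464, 0.2442]
ee_rot: [-0.042, 1.571, 0.043]
wrist_force: [0.2, 0.5, -0.4]
finger_gap: 0.0611
```

```bash
cat > tray.py <<'E'
from h import *
from scipy.optimize import minimize
boxes=[(-.067,.065,-.03,.03,.02,.025),(.065,.07,-.03,.03,0,.025),(.045,.065,-.03,.03,0,.005),(-.06,-.05,-.025,-.015,0,.02),(-.06,-.05,.015,.025,0,.02),(-.01,.02,-.006,.006,.025,.051)]
def cmask(im,col):
    h=cv2.cvtColor(im,cv2.COLOR_BGR2HSV)
    m={'blue':cv2.inRange(h,(100,140,60),(115,255,255)),'white':cv2.inRange(h,(0,0,140),(180,45,255)),'orange':cv2.inRange(h,(14,150,120),(28,255,255))}[col]
    return cv2.morphologyEx(m,cv2.MORPH_CLOSE,np.ones((7,7)))
def render(c,p,F=2):
    m=np.zeros((400*F,640*F),np.uint8); Tr=R.from_euler('Z',p[2]).as_matrix()
    for b in boxes:
        P=np.array([[x,y,z] for x in b[:2] for y in b[2:4] for z in b[4:]])@Tr.T+[p[0],p[1],0]
        q=(proj(c,P)+.5)*F
        cv2.fillConvexPoly(m,cv2.convexHull(q.astype(np.float32)).astype(np.int32),255)
    return cv2.resize(m,(640,400),interpolation=cv2.INTER_AREA)/255.
def fix(c):
    o=np.load('camoff.npy')[12:]
    return (c[0],c[1],c[2]@R.from_rotvec(o[3:]).as_matrix(),c[3]+o[:3])
def fit(im,c,col,guess,maxrow=400):
    m=cmask(im,col); n,l,s,cc=cv2.connectedComponentsWithStats(m)
    px=proj(c,[guess[0],guess[1],.025])[0]
    i=min(range(1,n),key=lambda i:np.hypot(*(cc[i]-px))+(1e3 if s[i,4]<150 else 0))
    print('comp',s[i],cc[i].round(1))
    w=np.ones((400,1));w[maxrow:]=0
    t=cv2.GaussianBlur((l==i).astype(float),(0,0),1.5)
    cost=lambda p:(w*(cv2.GaussianBlur(render(c,p),(0,0),1.5)-t)**2).sum()
    g=np.array(guess,float);b=None
    for dy in(-.15,0.,.15):
        a=g+[0,0,dy]
        o=minimize(cost,a,method='Nelder-Mead',options=dict(initial_simplex=[a,a+[.012,0,0],a+[0,.012,0],a+[0,0,.1]],maxiter=90))
        if b is None or o.fun<b.fun:b=o
    v=im.copy(); v[cv2.morphologyEx((render(c,b.x)>.5).astype(np.uint8),cv2.MORPH_GRADIENT,np.ones((3,3)))>0]=(0,0,255)
    print(col,b.x.round(4),'cost',round(b.fun,1),'of',s[i,4])
    return b.x,v
E
python3 - <<'E'
from tray import *
im,c,st=snap('wrist','w8');print(st['tcp_pos'])
p,v=fit(im,fix(c),'white',(.432,.0276,.0665));cv2.imwrite('pics/w8v.png',v);np.save('white.npy',p)
E
```

```text
[0.48904364 0.04638291 0.24424813]
comp [ 283   48   59  129 7165] [312.6 111.5]
white [0.4302 0.0278 0.0641] cost 15.1 of 7165
```

View pics/w8v.png

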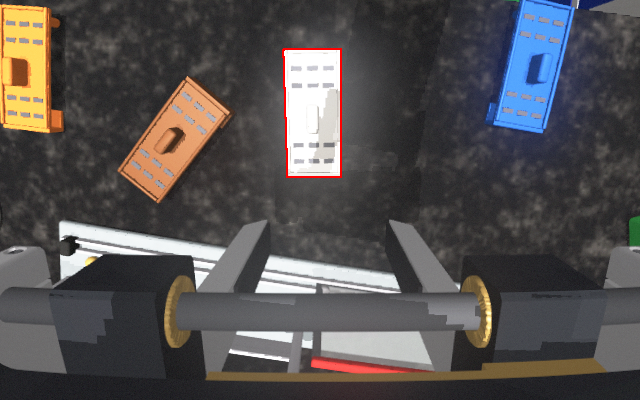

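```bash
python3 - <<'E'
from tray import *
p=np.load('white.npy');a=p[:2]+.005*np.array([np.cos(p[2]),np.sin(p[2])])
pr=rows([*a,.09],tool(p[2]),maxmm=58);rows([*a,.029],tool(p[2]),prev=pr,maxmm=40)
E
```

```text
n 3 dist mm 165.2 deg 0.5
{"dx": 0.206, "dy": -0.021, "dz": -0.074, "wx": -0.001}
{"dx": 0.206, "dy": -0.021, "dz": -0.074, "wx": -0.001}
{"dx": 0.206, "dy": -0.021, "dz": -0.074, "wx": -0.001}
n 2 dist mm 61.0 deg 0.0
{"dx": 0.122}
{"dx": 0.122}
```

>>> carry_out(increments=[{"dx": 0.206,"dy": -0.021,"dz": -0.074,"wx": -0.001,"wy": 0,"wz": 0,"claw": 0.4},{"dx": 0.206,"dy": -0.021,"dz": -0.074,"wx": -0.001,"wy": 0,"wz": 0,"claw": 0.4},{"dx": 0.206,"dy": -0.021,"dz": -0.074,"wx": -0.001,"wy": 0,"wz": 0,"claw": 0.4},{"dx": 0.06,"dy": 0,"dz": 0,"wx": 0,"wy": 0,"wz": 0,"claw": 0.4},{"dx": 0,"dy": 0,"dz": 0,"wx": 0,"wy": 0,"wz": 0,"claw": 0.4}])

```text
t: 5.85
tcp_pos: [0.4365, 0.0282, 0.0757]
ee_rot: [-0.052, 1.57, 0.053]
wrist_force: [0.0, -0.5, 0.3]
finger_gap: 0.0566
```

```bash
python3 - <<'E'
from tray import *
p=np.load('white.npy');a=p[:2]+.005*np.array([np.cos(p[2]),np.sin(p[2])])
print(status.read_state())
rows([*a,.029],tool(p[2]),maxmm=40)
E
```

```text
{'t': 5.85, 'qpos': array([-1.96106760e-01, -9.88923469e-02,  2.17985597e+00,  3.69108485e-04,
        1.06036494e+00, -1.83391680e+00]), 'joint_velocities': array([ 0.00150889, -0.02955362, -0.04112244, -0.00110896,  0.00867883,
       -0.00371603]), 'tau': array([-6.39989600e-02, -2.17269498e+01, -2.54300076e+01, -3.00787424e-02,
        4.58857964e-02,  6.61179060e-03]), 'tcp_pos': array([0.43652666, 0.02817199, 0.0756854 ]), 'ee_rot': array([-0.05228758,  1.5698284 ,  0.05268585]), 'wrist_force': array([ 0.00840246, -0.51816815,  0.28341184]), 'torque': array([ 0.04473346, -0.04899232, -0.02885384]), 'finger_gap': 0.056571742708350574}
n 2 dist mm 46.7 deg 0.2
{"dx": 0.093, "dz": -0.003}
{"dx": 0.093, "dz": -0.003}
```

>>> carry_out(increments=[{"dx": 0.1,"dy": 0,"dz": -0.003,"wx": 0,"wy": 0,"wz": 0,"claw": 0.4},{"dx": 0.086,"dy": 0,"dz": -0.003,"wx": 0,"wy": 0,"wz": 0,"claw": 0.4},{"dx": 0,"dy": 0,"dz": 0,"wx": 0,"wy": 0,"wz": 0,"claw": 0.4},{"dx": 0,"dy": 0,"dz": 0,"wx": 0,"wy": 0,"wz": 0,"claw": 1},{"dx": 0,"dy": 0,"dz": 0,"wx": 0,"wy": 0,"wz": 0,"claw": 1}], newtons=40)

```text
t: 6.48
tcp_pos: [0.4354, 0.0276, 0.0303]
ee_rot: [-0.053, 1.567, 0.052]
wrist_force: [0.3, 0.9, 0.2]
finger_gap: 0.0399
```

>>> carry_out(increments=[{"dx": 0,"dy": 0,"dz": 0,"wx": 0,"wy": 0,"wz": 0,"claw": 1},{"dx": 0,"dy": 0,"dz": 0,"wx": 0,"wy": 0,"wz": 0,"claw": 1},{"dx": 0,"dy": 0,"dz": 0,"wx": 0,"wy": 0,"wz": 0,"claw": 1}])

```text
t: 6.85
tcp_pos: [0.4339, 0.0277, 0.0288]
ee_rot: [-0.053, 1.57, 0.052]
wrist_force: [0.3, -0.7, 1.1]
finger_gap: 0.0117
```

```bash
cat >> h.py <<'E'
def hang(y,d,e,tilt,gx=.0045,gz=.029,dyaw=0):
    p=stand(); M=tool(p[2],tilt); T=np.c_[M[:,2],M[:,1],-M[:,0]]
    return s2w([0,y,.175])[0]+T@np.array([gx-.060+d,0,gz-.0125+e]),M
E
python3 - <<'E'
from h import *
t=np.radians(50)
st=status.read_state()
pr=rows([.45,0,.22],tool(stand()[2],0.1),maxmm=58)
pr=rows(*hang(0,.034,.04,t),prev=pr,maxmm=58);print(pr[0])
for d,e in ((.034,.0),(.034,-.0025),(0.0,-.0025)): 
    pr=rows(*hang(0,d,e,t),prev=pr,maxmm=15);print(pr[0].round(4))
E
```

```text
n 4 dist mm 193.9 deg 11.7
{"dx": -0.191, "dy": -0.029, "dz": 0.014, "wx": 0.014, "wy": -0.008, "wz": -0.001}
{"dx": -0.191, "dy": -0.028, "dz": 0.020, "wx": 0.014, "wy": -0.008, "wz": -0.001}
{"dx": -0.190, "dy": -0.028, "dz": 0.026, "wx": 0.014, "wy": -0.008, "wz": -0.001}
{"dx": -0.189, "dy": -0.027, "dz": 0.032, "wx": 0.014, "wy": -0.008, "wz": -0.001}
n 5 dist mm 208.9 deg 44.3
{"dx": 0.034, "dy": -0.082, "dz": 0.141, "wy": -0.049}
{"dx": 0.056, "dy": -0.082, "dz": 0.135, "wy": -0.049}
{"dx": 0.076, "dy": -0.082, "dz": 0.124, "wy": -0.049}
{"dx": 0.094, "dy": -0.082, "dz": 0.111, "wy": -0.049}
{"dx": 0.110, "dy": -0.082, "dz": 0.095, "wy": -0.049}
[ 0.61775436 -0.12185465  0.19484754]
n 3 dist mm 40.0 deg 0.0
{"dx": 0.053}
{"dx": 0.053}
{"dx": 0.053}
[ 0.6482 -0.1253  0.1691]
n 1 dist mm 2.5 deg 0.0
{"dx": 0.010}
[ 0.6501 -0.1255  0.1675]
n 3 dist mm 34.0 deg 0.0
{"dz": -0.045}
{"dz": -0.045}
{"dz": -0.045}
[ 0.6284 -0.123   0.1415]
```

>>> carry_out(increments=[{"dx": -0.19,"dy": -0.029,"dz": 0.014,"wx": 0.014,"wy": -0.008,"wz": 0,"claw": 1},{"dx": -0.19,"dy": -0.028,"dz": 0.02,"wx": 0.014,"wy": -0.008,"wz": 0,"claw": 1},{"dx": -0.19,"dy": -0.028,"dz": 0.026,"wx": 0.014,"wy": -0.008,"wz": 0,"claw": 1},{"dx": -0.19,"dy": -0.027,"dz": 0.03,"wx": 0.014,"wy": -0.008,"wz": 0,"claw": 1},{"dx": 0,"dy": 0,"dz": 0,"wx": 0,"wy": 0,"wz": 0,"claw": 1}])

```text
t: 7.48
tcp_pos: [0.4512, -0.0014, 0.2234]
ee_rot: [0.086, 1.461, -0.083]
wrist_force: [-0.2, 0.8, -2.6]
finger_gap: 0.0114
```

>>> carry_out(increments=[{"dx": 0.02,"dy": -0.082,"dz": 0.141,"wx": 0,"wy": -0.049,"wz": 0,"claw": 1},{"dx": 0.045,"dy": -0.082,"dz": 0.135,"wx": 0,"wy": -0.049,"wz": 0,"claw": 1},{"dx": 0.07,"dy": -0.082,"dz": 0.125,"wx": 0,"wy": -0.049,"wz": 0,"claw": 1},{"dx": 0.09,"dy": -0.082,"dz": 0.11,"wx": 0,"wy": -0.049,"wz": 0,"claw": 1},{"dx": 0.1,"dy": -0.082,"dz": 0.095,"wx": 0,"wy": -0.049,"wz": 0,"claw": 1}])

```text
t: 8.1
tcp_pos: [0.6055, -0.112, 0.2008]
ee_rot: [0.052, 0.739, -0.089]
wrist_force: [1.2, 1.4, -1.2]
finger_gap: 0.012
```

```bash
python3 - <<'E'
from h import *
t=np.radians(50)
snap('wrist','w10');im,_,_=snap('scene','s10');crop(im,250,80,450,280,3,'s10c');st=status.read_state();print(st)
pr=rows(*hang(0,.034,.03,t))
for d,e in ((.034,.0),): 
    pr=rows(*hang(0,d,e,t),prev=pr,maxmm=15);print(pr[0].round(4))
E
```

```text
{'t': 8.2, 'qpos': array([-0.51091846, -0.23338502,  2.22603564,  0.72148788,  0.47974117,
       -2.50830691]), 'joint_velocities': array([ 0.029573  , -0.04667199, -0.02852046, -0.16622675,  0.07690677,
        0.17686355]), 'tau': array([ -0.85679261, -21.51832223, -32.58868575,   1.71620898,
        -1.72192186,  -1.08934667]), 'tcp_pos': array([ 0.60417341, -0.11172576,  0.19837189]), 'ee_rot': array([ 0.05561554,  0.74548722, -0.08832294]), 'wrist_force': array([-0.69415645,  0.97890206, -1.56818811]), 'torque': array([0.03637649, 0.63893601, 0.04847681]), 'finger_gap': 0.011478237081516254}
n 1 dist mm 25.9 deg 3.1
{"dx": 0.092, "dy": -0.036, "dz": 0.032, "wx": -0.002, "wy": -0.016, "wz": -0.007}
n 3 dist mm 30.0 deg 0.0
{"dx": 0.040}
{"dx": 0.040}
{"dx": 0.040}
[ 0.6482 -0.1253  0.1691]
```

View pics/w10.png

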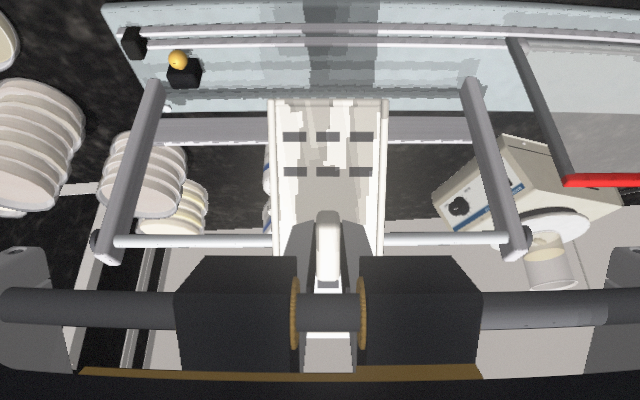

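View pics/s10c.png

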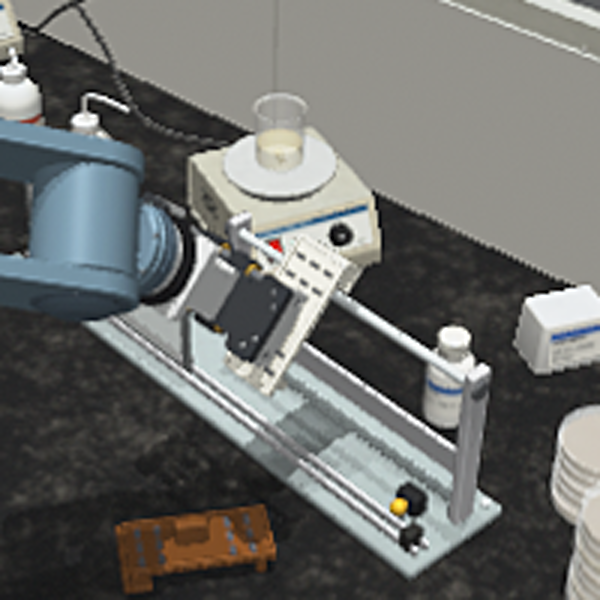

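>>> carry_out(increments=[{"dx": 0.05,"dy": -0.036,"dz": 0.032,"wx": -0.002,"wy": -0.016,"wz": -0.007,"claw": 1},{"dx": 0,"dy": 0,"dz": 0,"wx": 0,"wy": 0,"wz": 0,"claw": 1},{"dx": 0,"dy": 0,"dz": 0,"wx": 0,"wy": 0,"wz": 0,"claw": 1}])

```text
t: 8.57
tcp_pos: [0.62, -0.1213, 0.2016]
ee_rot: [0.034, 0.69, -0.106]
wrist_force: [0.2, -0.0, -1.4]
finger_gap: 0.0119
```

```bash
python3 - <<'E'
from tray import *
t=np.radians(50)
im,c,st=snap('wrist','w11');print(st['tcp_pos'],st['qpos'].round(2),hang(0,.034,.03,t)[0])
c=fix(c)
for P in ((0,-.14,.175),(0,.14,.175),(0,-.14,.19),(0,.14,.19),(-.08,-.17,.012)): 
    q=proj(c,s2w(P))[0];print(P,q.round(1));cv2.circle(im,tuple(int(round(x)) for x in q),2,(0,255,0),-1)
cv2.imwrite('pics/w11v.png',im)
rows(*hang(0,.034,.03,t)); rows(*hang(0,.034,.0,t))
E
```

```text
[ 0.61995175 -0.12134914  0.20160899] [-0.51 -0.2   2.22  0.84  0.41 -2.63] [ 0.62536719 -0.12270741  0.18841967]
(0, -0.14, 0.175) [129.9 221.1]
(0, 0.14, 0.175) [520.2 222.7]
(0, -0.14, 0.19) [124.9 241. ]
(0, 0.14, 0.19) [524.9 242.6]
(-0.08, -0.17, 0.012) [ 98.6 -23.4]
n 1 dist mm 14.7 deg 0.6
{"dx": 0.051, "dy": -0.002, "dz": -0.029, "wx": 0.001, "wy": 0.003}
n 1 dist mm 43.4 deg 0.6
{"dx": 0.171, "dy": -0.002, "dz": -0.030, "wx": 0.001, "wy": 0.003}
```

View pics/w11v.png

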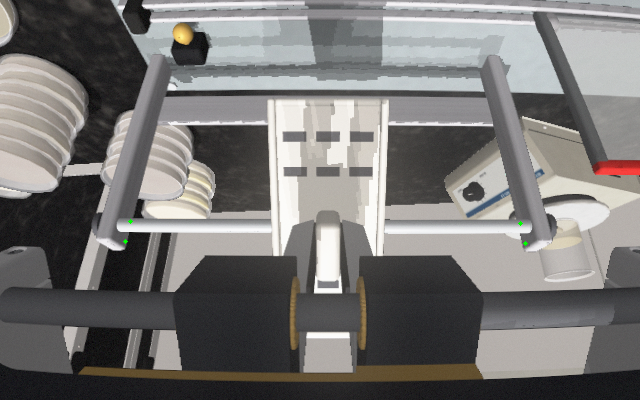

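```bash
python3 - <<'E'
from tray import *
t=np.radians(42)
pr=rows(*hang(0,.036,.025,t));pr=rows(*hang(0,.036,.0,t),prev=pr,maxmm=15)
E
```

```text
n 1 dist mm 15.6 deg 8.5
{"dx": 0.062, "dy": -0.002, "dz": 0.003, "wx": 0.001, "wy": 0.047}
n 2 dist mm 25.0 deg 0.0
{"dx": 0.050}
{"dx": 0.050}
```

>>> carry_out(increments=[{"dx": 0.062,"dy": -0.002,"dz": 0.003,"wx": 0.001,"wy": 0.047,"wz": 0,"claw": 1},{"dx": 0.05,"dy": 0,"dz": 0,"wx": 0,"wy": 0,"wz": 0,"claw": 1},{"dx": 0.03,"dy": 0,"dz": 0,"wx": 0,"wy": 0,"wz": 0,"claw": 1},{"dx": 0,"dy": 0,"dz": 0,"wx": 0,"wy": 0,"wz": 0,"claw": 1},{"dx": 0,"dy": 0,"dz": 0,"wx": 0,"wy": 0,"wz": 0,"claw": 1}])

```text
t: 9.25
tcp_pos: [0.6442, -0.1236, 0.1794]
ee_rot: [0.045, 0.807, -0.1]
wrist_force: [-0.2, -0.2, -1.4]
finger_gap: 0.0116
```

```bash
cat > chk.py <<'E'
from h import *
import sys
def de(y,st=None):
    st=st or status.read_state(); M=R.from_rotvec(st['ee_rot']).as_matrix()
    T=np.c_[M[:,2],M[:,1],-M[:,0]]
    v=T.T@(st['tcp_pos']-s2w([0,y,.175])[0])
    F=st['wrist_force']
    print('d %.1f y %.1f e %.1f mm'%((v[0]-.0045+.06)*1e3,v[1]*1e3,(v[2]-.029+.0125)*1e3),'tilt',np.degrees(np.arcsin(T[2,0])).round(1),'F tray',(T.T@F).round(1),'q',st['qpos'].round(2),'t',st['t'],'gap',round(st['finger_gap'],4))
de(float(sys.argv[1]))
E
python3 chk.py 0; python3 - <<'E'
from h import *
snap('wrist','w12');im,_,_=snap('scene','s12');crop(im,290,110,390,210,6,'s12c')
E
```

```text
d 36.4 y 1.4 e 7.8 mm tilt 43.7 F tray [-1.1 -0.2 -0.9] q [-0.47 -0.08  2.1   0.6   0.46 -2.39] t 9.25 gap 0.0116
```

View pics/s12c.png

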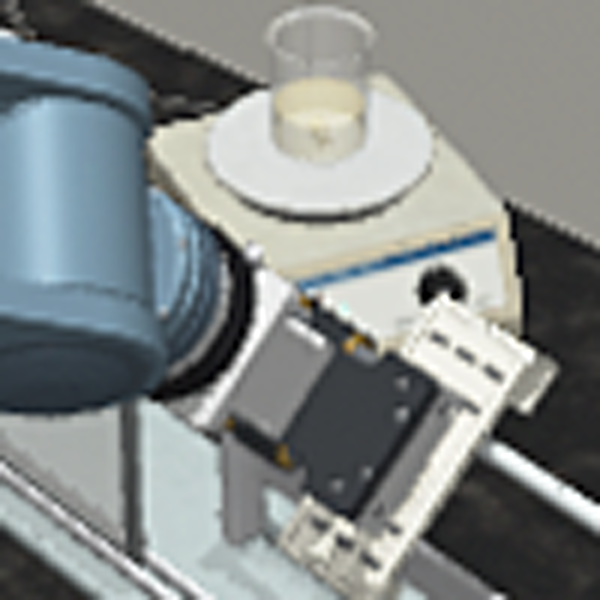

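View pics/w12.png

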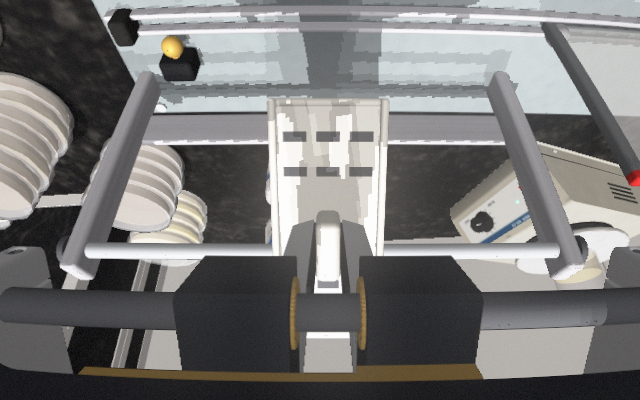

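>>> carry_out(increments=[{"dx": 0.03,"dy": 0,"dz": 0,"wx": 0,"wy": 0,"wz": 0,"claw": 1},{"dx": 0.006,"dy": 0,"dz": 0,"wx": 0,"wy": 0,"wz": 0,"claw": 1},{"dx": 0,"dy": 0,"dz": 0,"wx": 0,"wy": 0,"wz": 0,"claw": 1}])

```text
t: 9.72
tcp_pos: [0.6509, -0.1244, 0.1732]
ee_rot: [0.045, 0.807, -0.101]
wrist_force: [-0.6, -0.2, -1.3]
finger_gap: 0.0118
```

```bash
python3 chk.py 0
```

```text
d 37.0 y 1.3 e -1.3 mm tilt 43.7 F tray [-1.3 -0.3 -0.5] q [-0.47 -0.05  2.09  0.61  0.44 -2.4 ] t 9.725 gap 0.0118
```

>>> carry_out(increments=[{"dx": 0.006,"dy": 0,"dz": 0,"wx": 0,"wy": 0,"wz": 0,"claw": 1},{"dx": 0,"dy": 0,"dz": 0,"wx": 0,"wy": 0,"wz": 0,"claw": 1}])

```text
t: 9.98
tcp_pos: [0.6518, -0.1245, 0.1727]
ee_rot: [0.044, 0.806, -0.1]
wrist_force: [-9.1, 0.7, 3.6]
finger_gap: 0.0119
```

```bash
python3 chk.py 0
```

```text
d 37.3 y 1.3 e -2.2 mm tilt 43.8 F tray [-4.1 -0.3  8.9] q [-0.46 -0.05  2.09  0.61  0.44 -2.4 ] t 9.975 gap 0.0119
```

>>> carry_out(increments=[{"dx": -0.006,"dy": 0,"dz": -0.02,"wx": 0,"wy": 0,"wz": 0,"claw": 1},{"dx": 0,"dy": 0,"dz": -0.04,"wx": 0,"wy": 0,"wz": 0,"claw": 1},{"dx": 0,"dy": 0,"dz": -0.04,"wx": 0,"wy": 0,"wz": 0,"claw": 1},{"dx": 0,"dy": 0,"dz": 0,"wx": 0,"wy": 0,"wz": 0,"claw": 1}])

```text
t: 10.48
tcp_pos: [0.6318, -0.1221, 0.1546]
ee_rot: [0.046, 0.808, -0.101]
wrist_force: [-0.1, -0.4, -1.0]
finger_gap: 0.0113
```

```bash
python3 chk.py 0
```

```text
d 10.2 y 1.5 e -1.5 mm tilt 43.6 F tray [-0.7 -0.4 -0.7] q [-0.48 -0.07  2.15  0.67  0.42 -2.47] t 10.475 gap 0.0113
```

>>> carry_out(increments=[{"dx": 0,"dy": 0,"dz": -0.032,"wx": 0,"wy": 0,"wz": 0,"claw": 1},{"dx": 0,"dy": 0,"dz": -0.008,"wx": 0,"wy": 0,"wz": 0,"claw": 1},{"dx": 0,"dy": 0,"dz": 0,"wx": 0,"wy": 0,"wz": 0,"claw": 1}])

```text
t: 10.85
tcp_pos: [0.6257, -0.1217, 0.1492]
ee_rot: [0.045, 0.806, -0.101]
wrist_force: [0.4, -0.2, -1.9]
finger_gap: 0.0117
```

```bash
python3 chk.py 0
```

```text
d 2.1 y 1.2 e -1.1 mm tilt 43.8 F tray [-1.  -0.1 -1.7] q [-0.49 -0.07  2.16  0.7   0.41 -2.5 ] t 10.85 gap 0.0117
```

>>> carry_out(increments=[{"dx": 0,"dy": 0,"dz": -0.008,"wx": 0,"wy": 0,"wz": 0,"claw": 1},{"dx": 0,"dy": 0,"dz": 0,"wx": 0,"wy": 0,"wz": 0,"claw": 1}])

```text
t: 11.1
tcp_pos: [0.6243, -0.1215, 0.1479]
ee_rot: [0.045, 0.806, -0.101]
wrist_force: [0.5, -0.4, -1.5]
finger_gap: 0.0116
```

```bash
python3 chk.py 0
```

```text
d 0.2 y 1.3 e -1.1 mm tilt 43.8 F tray [-0.7 -0.3 -1.5] q [-0.49 -0.07  2.17  0.7   0.41 -2.51] t 11.1 gap 0.0116
```

>>> carry_out(increments=[{"dx": 0,"dy": 0,"dz": 0,"wx": 0,"wy": 0,"wz": 0,"claw": 0.5},{"dx": 0,"dy": 0,"dz": 0,"wx": 0,"wy": 0,"wz": 0,"claw": 0.5},{"dx": 0,"dy": 0,"dz": 0,"wx": 0,"wy": 0,"wz": 0,"claw": 0.5},{"dx": 0,"dy": 0,"dz": 0,"wx": 0,"wy": 0,"wz": 0,"claw": 0.5}])

```text
t: 11.6
tcp_pos: [0.6245, -0.1216, 0.1481]
ee_rot: [0.045, 0.806, -0.101]
wrist_force: [-0.6, 0.1, -0.9]
finger_gap: 0.046
```

```bash
python3 chk.py 0;python3 - <<'E'
from h import *
snap('wrist','w13');im,_,_=snap('scene','s13');crop(im,270,110,430,270,4,'s13c')
E
```

```text
d 0.4 y 1.2 e -1.0 mm tilt 43.8 F tray [-1.1  0.  -0.3] q [-0.49 -0.07  2.17  0.7   0.41 -2.51] t 11.6 gap 0.046
```

View pics/w13.png

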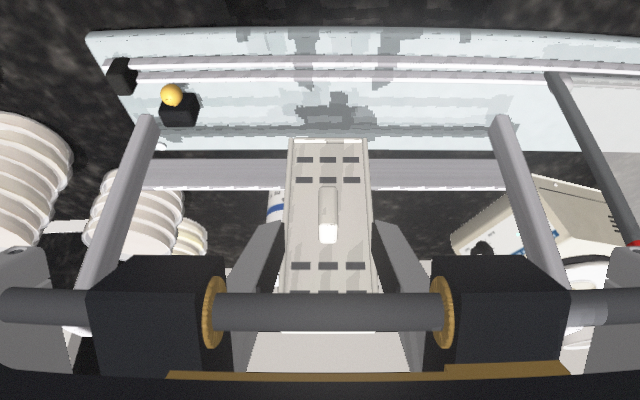

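View pics/s13c.png

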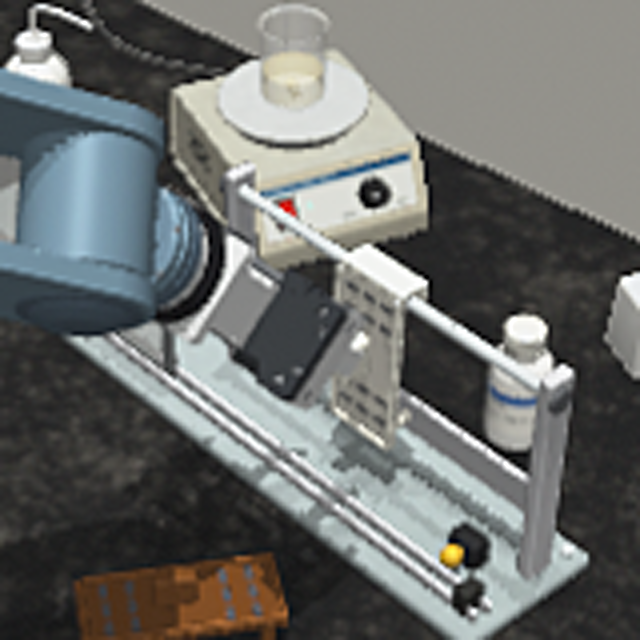

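>>> carry_out(increments=[{"dx": -0.12,"dy": 0,"dz": 0,"wx": 0,"wy": 0,"wz": 0,"claw": 0.5},{"dx": -0.2,"dy": 0,"dz": 0,"wx": 0,"wy": 0.04,"wz": 0,"claw": 0.5},{"dx": -0.2,"dy": 0.05,"dz": 0,"wx": 0,"wy": 0.058,"wz": 0,"claw": 0.5},{"dx": -0.1,"dy": 0.15,"dz": -0.05,"wx": 0,"wy": 0.058,"wz": 0,"claw": 0.5},{"dx": 0,"dy": 0.2,"dz": -0.1,"wx": 0,"wy": 0.058,"wz": 0,"claw": 0.4}])

```text
t: 12.32
tcp_pos: [0.5055, -0.0083, 0.2605]
ee_rot: [0.08, 1.475, -0.089]
wrist_force: [0.6, 0.4, -1.1]
finger_gap: 0.0534
```

```bash
python3 - <<'E'
from tray import *
st=status.read_state();print(st['tcp_pos'],st['qpos'].round(2))
rows([.42,.26,.24],tool(-.11),maxmm=58)
E
```

```text
[ 0.50554156 -0.00829411  0.26045178] [-0.25 -0.21  1.92  0.01  1.34 -1.71]
n 5 dist mm 282.3 deg 5.4
{"dx": 0.008, "dy": 0.206, "dz": -0.093, "wy": 0.006}
{"dx": 0.009, "dy": 0.206, "dz": -0.092, "wy": 0.006}
{"dx": 0.011, "dy": 0.206, "dz": -0.092, "wy": 0.006}
{"dx": 0.013, "dy": 0.206, "dz": -0.092, "wy": 0.006}
{"dx": 0.015, "dy": 0.206, "dz": -0.092, "wy": 0.006}
```

>>> carry_out(increments=[{"dx": 0.01,"dy": 0.206,"dz": -0.093,"wx": 0,"wy": 0.006,"wz": 0,"claw": 0.4},{"dx": 0.01,"dy": 0.206,"dz": -0.092,"wx": 0,"wy": 0.006,"wz": 0,"claw": 0.4},{"dx": 0.01,"dy": 0.206,"dz": -0.092,"wx": 0,"wy": 0.006,"wz": 0,"claw": 0.4},{"dx": 0.01,"dy": 0.2,"dz": -0.09,"wx": 0,"wy": 0.006,"wz": 0,"claw": 0.4},{"dx": 0,"dy": 0,"dz": 0,"wx": 0,"wy": 0,"wz": 0,"claw": 0.4}])

```text
t: 12.95
tcp_pos: [0.4347, 0.2075, 0.2403]
ee_rot: [0.081, 1.554, -0.079]
wrist_force: [0.1, -0.4, -0.6]
finger_gap: 0.0561
```

```bash
python3 - <<'E'
from tray import *
im,c,st=snap('wrist','w14');print(st['tcp_pos'],st['qpos'].round(2))
p,v=fit(im,fix(c),'blue',(.3647,.2646,-.1115));cv2.imwrite('pics/w14v.png',v);np.save('blue.npy',p)
a=p[:2]+.005*np.array([np.cos(p[2]),np.sin(p[2])])
pr=rows([*a,.08],tool(p[2]),maxmm=58);rows([*a,.029],tool(p[2]),prev=pr,maxmm=40)
E
```

```text
[0.43465905 0.2074764  0.24029025] [ 0.21 -0.2   1.95 -0.    1.38 -1.26]
comp [ 342   27   63  133 5835] [370.1 102.6]
blue [ 0.3631  0.2655 -0.0921] cost 1633.9 of 5835
n 4 dist mm 183.7 deg 1.2
{"dx": 0.159, "dy": 0.052, "dz": -0.076, "wx": -0.001, "wy": 0.001}
{"dx": 0.160, "dy": 0.052, "dz": -0.075, "wx": -0.001, "wy": 0.001}
{"dx": 0.160, "dy": 0.052, "dz": -0.074, "wx": -0.001, "wy": 0.001}
{"dx": 0.160, "dy": 0.052, "dz": -0.073, "wx": -0.001, "wy": 0.001}
n 2 dist mm 51.0 deg 0.0
{"dx": 0.102}
{"dx": 0.102}
```

View pics/w14v.png

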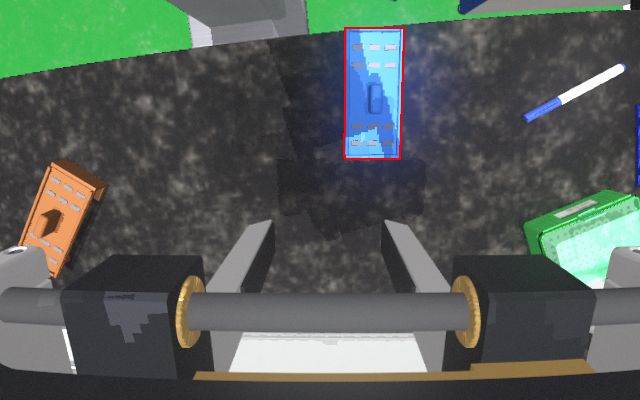

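>>> carry_out(increments=[{"dx": 0.16,"dy": 0.052,"dz": -0.075,"wx": -0.001,"wy": 0.001,"wz": 0,"claw": 0.4},{"dx": 0.16,"dy": 0.052,"dz": -0.075,"wx": -0.001,"wy": 0.001,"wz": 0,"claw": 0.4},{"dx": 0.16,"dy": 0.052,"dz": -0.074,"wx": -0.001,"wy": 0.001,"wz": 0,"claw": 0.4},{"dx": 0.16,"dy": 0.052,"dz": -0.074,"wx": -0.001,"wy": 0.001,"wz": 0,"claw": 0.4},{"dx": 0,"dy": 0,"dz": 0,"wx": 0,"wy": 0,"wz": 0,"claw": 0.4}])

```text
t: 13.62
tcp_pos: [0.3666, 0.2627, 0.0772]
ee_rot: [0.073, 1.572, -0.076]
wrist_force: [-0.2, 0.3, 0.7]
finger_gap: 0.0566
```

```bash
python3 - <<'E'
from tray import *
p=np.load('blue.npy');a=p[:2]+.005*np.array([np.cos(p[2]),np.sin(p[2])])
rows([*a,.029],tool(p[2]),maxmm=40);snap('wrist','w15')
E
```

```text
n 2 dist mm 48.3 deg 0.2
{"dx": 0.096, "dy": 0.005, "dz": 0.003}
{"dx": 0.096, "dy": 0.005, "dz": 0.003}
```

View pics/w15.png

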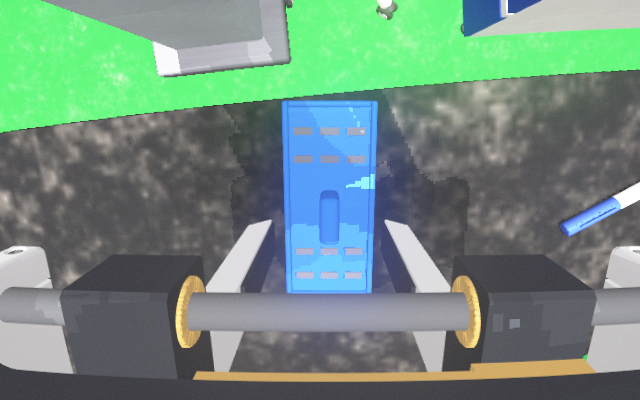

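Well aligned; descend and grip.

>>> carry_out(increments=[{"dx": 0.1,"dy": 0.005,"dz": 0.003,"wx": 0,"wy": 0,"wz": 0,"claw": 0.4},{"dx": 0.092,"dy": 0.005,"dz": 0.003,"wx": 0,"wy": 0,"wz": 0,"claw": 0.4},{"dx": 0,"dy": 0,"dz": 0,"wx": 0,"wy": 0,"wz": 0,"claw": 0.4},{"dx": 0,"dy": 0,"dz": 0,"wx": 0,"wy": 0,"wz": 0,"claw": 1},{"dx": 0,"dy": 0,"dz": 0,"wx": 0,"wy": 0,"wz": 0,"claw": 1}], newtons=40)

```text
t: 14.3
tcp_pos: [0.3725, 0.2669, 0.0335]
ee_rot: [0.077, 1.563, -0.072]
wrist_force: [0.2, 0.2, 0.2]
finger_gap: 0.0398
```

>>> carry_out(increments=[{"dx": 0,"dy": 0,"dz": 0,"wx": 0,"wy": 0,"wz": 0,"claw": 1},{"dx": 0,"dy": 0,"dz": 0,"wx": 0,"wy": 0,"wz": 0,"claw": 1},{"dx": 0,"dy": 0,"dz": 0,"wx": 0,"wy": 0,"wz": 0,"claw": 1}])

```text
t: 14.68
tcp_pos: [0.3709, 0.2665, 0.032]
ee_rot: [0.075, 1.566, -0.073]
wrist_force: [0.3, -0.5, 3.1]
finger_gap: 0.0116
```

```bash
python3 - <<'E'
from tray import *
t=np.radians(43);y=.088
p=np.load('blue.npy');st=status.read_state();print('gx',np.array([np.cos(p[2]),np.sin(p[2])])@(st['tcp_pos'][:2]-p[:2]),st['tcp_pos'][2])
pr=rows([.42,.18,.22],tool(stand()[2],0.1),maxmm=58)
b=hang(y,.036,.04,t);print(b[0])
pr=rows(*b,prev=pr,maxmm=58)
E
```

```text
gx 0.007699987174490453 0.03201295477636687
n 4 dist mm 212.7 deg 5.6
{"dx": -0.188, "dy": -0.081, "dz": 0.058, "wx": 0.001, "wy": -0.008}
{"dx": -0.186, "dy": -0.081, "dz": 0.063, "wx": 0.001, "wy": -0.008}
{"dx": -0.185, "dy": -0.081, "dz": 0.067, "wx": 0.001, "wy": -0.008}
{"dx": -0.183, "dy": -0.081, "dz": 0.072, "wx": 0.001, "wy": -0.008}
[ 0.63183086 -0.03488108  0.20302252]
n 6 dist mm 302.2 deg 37.3
{"dx": 0.027, "dy": -0.127, "dz": 0.154, "wy": -0.035}
{"dx": 0.043, "dy": -0.127, "dz": 0.151, "wy": -0.035}
{"dx": 0.059, "dy": -0.127, "dz": 0.145, "wy": -0.035}
{"dx": 0.075, "dy": -0.127, "dz": 0.138, "wy": -0.035}
{"dx": 0.089, "dy": -0.127, "dz": 0.129, "wy": -0.035}
{"dx": 0.103, "dy": -0.127, "dz": 0.118, "wy": -0.035}
```

>>> carry_out(increments=[{"dx": -0.19,"dy": -0.081,"dz": 0.058,"wx": 0,"wy": -0.008,"wz": 0,"claw": 1},{"dx": -0.19,"dy": -0.081,"dz": 0.063,"wx": 0,"wy": -0.008,"wz": 0,"claw": 1},{"dx": -0.19,"dy": -0.081,"dz": 0.067,"wx": 0,"wy": -0.008,"wz": 0,"claw": 1},{"dx": -0.19,"dy": -0.081,"dz": 0.072,"wx": 0,"wy": -0.008,"wz": 0,"claw": 1},{"dx": 0,"dy": -0.127,"dz": 0.154,"wx": 0,"wy": -0.035,"wz": 0,"claw": 1}])

```text
t: 15.3
tcp_pos: [0.4582, 0.1449, 0.2334]
ee_rot: [0.065, 1.344, -0.076]
wrist_force: [0.7, 0.8, -1.2]
finger_gap: 0.0118
```

>>> carry_out(increments=[{"dx": 0.02,"dy": -0.127,"dz": 0.15,"wx": 0,"wy": -0.035,"wz": 0,"claw": 1},{"dx": 0.04,"dy": -0.127,"dz": 0.145,"wx": 0,"wy": -0.035,"wz": 0,"claw": 1},{"dx": 0.06,"dy": -0.127,"dz": 0.138,"wx": 0,"wy": -0.035,"wz": 0,"claw": 1},{"dx": 0.08,"dy": -0.127,"dz": 0.129,"wx": 0,"wy": -0.035,"wz": 0,"claw": 1},{"dx": 0,"dy": 0,"dz": 0,"wx": 0,"wy": 0,"wz": 0,"claw": 1}])

```text
t: 15.92
tcp_pos: [0.5925, 0.0026, 0.2315]
ee_rot: [0.047, 0.92, -0.09]
wrist_force: [-1.7, 0.5, -1.1]
finger_gap: 0.0119
```

```bash
sed -i 's/de(float(sys.argv\[1\]))/GX,GZ=[float(x) for x in sys.argv[2:4]] if len(sys.argv)>2 else (.0045,.029)\nde(float(sys.argv[1]))/; s/-.0045+.06/-GX+.06/; s/-.029+.0125/-GZ+.0125/' chk.py; python3 chk.py .088 .0075 .032; python3 - <<'E'
from tray import *
snap('wrist','w16')
t=np.radians(43);y=.088;g=(.0075,.032)
pr=rows(*hang(y,.036,.03,t,*g)); pr=rows(*hang(y,.036,.0,t,*g),prev=pr,maxmm=20)
E
```

```text
d 10.6 y 34.3 e 83.2 mm tilt 37.3 F tray [-2.1  0.4  0.2] q [-0.22 -0.29  2.14  0.13  0.65 -1.77] t 15.925 gap 0.0119
n 2 dist mm 68.8 deg 5.8
{"dx": 0.112, "dy": -0.070, "dz": 0.040, "wx": 0.002, "wy": -0.016, "wz": -0.002}
{"dx": 0.114, "dy": -0.069, "dz": 0.035, "wx": 0.002, "wy": -0.016, "wz": -0.002}
n 2 dist mm 30.0 deg 0.0
{"dx": 0.060}
{"dx": 0.060}
```

View pics/w16.png

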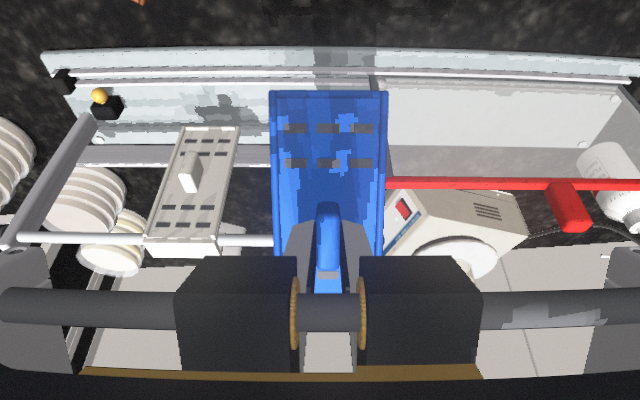

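>>> carry_out(increments=[{"dx": 0.09,"dy": -0.07,"dz": 0.04,"wx": 0.002,"wy": -0.016,"wz": -0.002,"claw": 1},{"dx": 0.1,"dy": -0.069,"dz": 0.035,"wx": 0.002,"wy": -0.016,"wz": -0.002,"claw": 1},{"dx": 0.04,"dy": 0,"dz": 0,"wx": 0,"wy": 0,"wz": 0,"claw": 1},{"dx": 0,"dy": 0,"dz": 0,"wx": 0,"wy": 0,"wz": 0,"claw": 1}])

```text
t: 16.48
tcp_pos: [0.6407, -0.0341, 0.2008]
ee_rot: [0.046, 0.817, -0.104]
wrist_force: [0.2, 0.0, -0.8]
finger_gap: 0.0118
```

```bash
python3 chk.py .088 .0075 .032; python3 - <<'E'
from tray import *
t=np.radians(43);y=.088;g=(.0075,.032)
pr=rows(*hang(y,.036,.0,t,*g))
E
```

```text
d 38.0 y 1.8 e 29.4 mm tilt 43.1 F tray [-0.4  0.  -0.7] q [-0.28 -0.15  2.12  0.28  0.44 -1.95] t 16.475 gap 0.0118
n 1 dist mm 29.5 deg 0.1
{"dx": 0.117, "dy": -0.007, "dz": -0.008, "wy": 0.001}
```

>>> carry_out(increments=[{"dx": 0.06,"dy": -0.004,"dz": -0.004,"wx": 0,"wy": 0,"wz": 0,"claw": 1},{"dx": 0.057,"dy": -0.003,"dz": -0.004,"wx": 0,"wy": 0,"wz": 0,"claw": 1},{"dx": 0,"dy": 0,"dz": 0,"wx": 0,"wy": 0,"wz": 0,"claw": 1},{"dx": 0,"dy": 0,"dz": 0,"wx": 0,"wy": 0,"wz": 0,"claw": 1}])

```text
t: 16.98
tcp_pos: [0.6593, -0.0385, 0.1797]
ee_rot: [0.045, 0.814, -0.105]
wrist_force: [-0.7, -0.5, -0.9]
finger_gap: 0.0116
```

```bash
python3 chk.py .088 .0075 .032
```

```text
d 37.5 y -0.5 e 1.1 mm tilt 43.3 F tray [-1.  -0.5 -0.2] q [-0.28 -0.06  2.09  0.31  0.38 -1.98] t 16.975 gap 0.0116
```

>>> carry_out(increments=[{"dx": 0.01,"dy": 0,"dz": 0,"wx": 0,"wy": 0,"wz": 0,"claw": 1},{"dx": 0,"dy": 0,"dz": 0,"wx": 0,"wy": 0,"wz": 0,"claw": 1}])

```text
t: 17.23
tcp_pos: [0.6612, -0.0392, 0.1775]
ee_rot: [0.046, 0.814, -0.106]
wrist_force: [-0.4, 0.9, 0.2]
finger_gap: 0.0118
```

```bash
python3 chk.py .088 .0075 .032
```

```text
d 37.4 y -1.0 e -1.8 mm tilt 43.3 F tray [-0.2  0.9  0.5] q [-0.28 -0.06  2.09  0.31  0.38 -1.98] t 17.225 gap 0.0118
```

>>> carry_out(increments=[{"dx": 0.006,"dy": 0,"dz": 0,"wx": 0,"wy": 0,"wz": 0,"claw": 1},{"dx": 0,"dy": 0,"dz": 0,"wx": 0,"wy": 0,"wz": 0,"claw": 1}])

```text
t: 17.48
tcp_pos: [0.6615, -0.0392, 0.1771]
ee_rot: [0.045, 0.815, -0.105]
wrist_force: [-22.1, 1.7, 14.8]
finger_gap: 0.0117
```

```bash
python3 chk.py .088 .0075 .032
```

```text
d 37.3 y -1.0 e -2.3 mm tilt 43.2 F tray [-6.  -0.8 25.9] q [-0.28 -0.05  2.08  0.31  0.38 -1.99] t 17.475 gap 0.0117
```

>>> carry_out(increments=[{"dx": -0.009,"dy": 0,"dz": -0.02,"wx": 0,"wy": 0,"wz": 0,"claw": 1},{"dx": 0,"dy": 0,"dz": -0.04,"wx": 0,"wy": 0,"wz": 0,"claw": 1},{"dx": 0,"dy": 0,"dz": -0.04,"wx": 0,"wy": 0,"wz": 0,"claw": 1},{"dx": 0,"dy": 0,"dz": 0,"wx": 0,"wy": 0,"wz": 0,"claw": 1}])

```text
t: 17.98
tcp_pos: [0.641, -0.0369, 0.1584]
ee_rot: [0.047, 0.818, -0.106]
wrist_force: [-0.1, -0.1, -0.7]
finger_gap: 0.0118
```

```bash
python3 chk.py .088 .0075 .032
```

```text
d 9.4 y -1.0 e -1.9 mm tilt 43.1 F tray [-0.6 -0.1 -0.4] q [-0.29 -0.08  2.14  0.35  0.35 -2.03] t 17.975 gap 0.0118
```

>>> carry_out(increments=[{"dx": 0,"dy": 0,"dz": -0.03,"wx": 0,"wy": 0,"wz": 0,"claw": 1},{"dx": 0,"dy": 0,"dz": -0.008,"wx": 0,"wy": 0,"wz": 0,"claw": 1},{"dx": 0,"dy": 0,"dz": 0,"wx": 0,"wy": 0,"wz": 0,"claw": 1}])

```text
t: 18.35
tcp_pos: [0.6354, -0.0365, 0.1536]
ee_rot: [0.046, 0.815, -0.106]
wrist_force: [-0.4, -0.7, -0.0]
finger_gap: 0.0115
```

```bash
python3 chk.py .088 .0075 .032
```

```text
d 2.1 y -1.2 e -1.4 mm tilt 43.2 F tray [-0.3 -0.7  0.2] q [-0.29 -0.08  2.16  0.37  0.34 -2.05] t 18.35 gap 0.0115
```

>>> carry_out(increments=[{"dx": 0,"dy": 0,"dz": -0.006,"wx": 0,"wy": 0,"wz": 0,"claw": 1},{"dx": 0,"dy": 0,"dz": 0,"wx": 0,"wy": 0,"wz": 0,"claw": 0.5},{"dx": 0,"dy": 0,"dz": 0,"wx": 0,"wy": 0,"wz": 0,"claw": 0.5},{"dx": 0,"dy": 0,"dz": 0,"wx": 0,"wy": 0,"wz": 0,"claw": 0.5},{"dx": 0,"dy": 0,"dz": 0,"wx": 0,"wy": 0,"wz": 0,"claw": 0.5}])

```text
t: 18.98
tcp_pos: [0.6345, -0.0363, 0.1529]
ee_rot: [0.046, 0.815, -0.106]
wrist_force: [-0.1, -0.3, 0.5]
finger_gap: 0.0462
```

```bash
python3 - <<'E'
from tray import *
im,_,_=snap('scene','s18');crop(im,270,110,430,270,4,'s18c');snap('wrist','w18')
E
```

```text
(no output)
```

View pics/s18c.png

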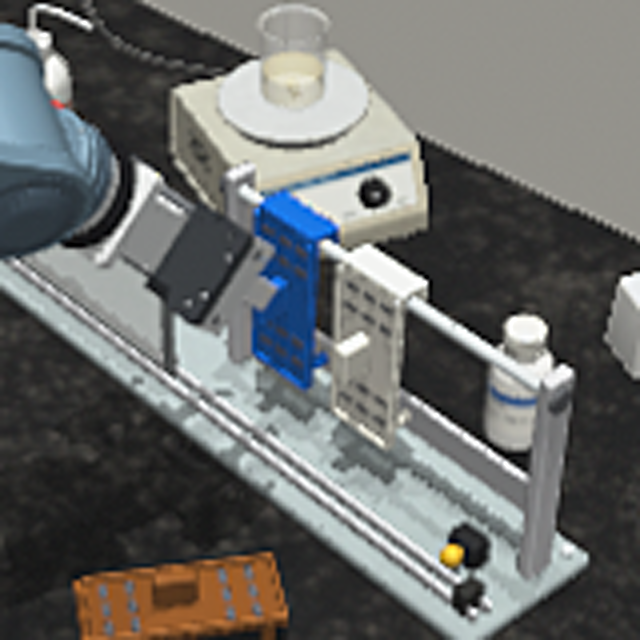

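View pics/w18.png

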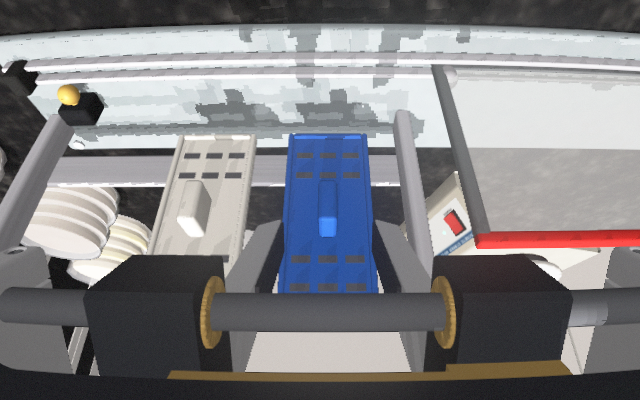

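>>> carry_out(increments=[{"dx": -0.12,"dy": 0,"dz": 0,"wx": 0,"wy": 0,"wz": 0,"claw": 0.5},{"dx": -0.2,"dy": 0,"dz": 0,"wx": 0,"wy": 0.04,"wz": 0,"claw": 0.5},{"dx": -0.2,"dy": -0.05,"dz": 0,"wx": 0,"wy": 0.058,"wz": 0,"claw": 0.5},{"dx": -0.1,"dy": -0.15,"dz": -0.05,"wx": 0,"wy": 0.058,"wz": 0,"claw": 0.5},{"dx": 0,"dy": -0.2,"dz": -0.07,"wx": 0,"wy": 0.058,"wz": 0,"claw": 0.4}])

```text
t: 19.7
tcp_pos: [0.5054, -0.1218, 0.2623]
ee_rot: [0.079, 1.465, -0.09]
wrist_force: [0.6, -0.0, 0.4]
finger_gap: 0.0538
```

```bash
python3 - <<'E'
from tray import *
st=status.read_state();print(st['tcp_pos'],st['qpos'].round(2))
rows([.46,-.29,.24],tool(-.11),maxmm=58)
E
```

```text
[ 0.50541824 -0.12176819  0.26233205] [-0.47 -0.18  1.89  0.04  1.33 -1.94]
n 4 dist mm 175.7 deg 6.0
{"dx": 0.020, "dy": -0.172, "dz": -0.029, "wy": 0.008}
{"dx": 0.020, "dy": -0.172, "dz": -0.028, "wy": 0.008}
{"dx": 0.021, "dy": -0.172, "dz": -0.028, "wy": 0.008}
{"dx": 0.022, "dy": -0.172, "dz": -0.027, "wy": 0.008}
```

>>> carry_out(increments=[{"dx": 0.02,"dy": -0.19,"dz": -0.029,"wx": 0,"wy": 0.009,"wz": 0,"claw": 0.4},{"dx": 0.02,"dy": -0.19,"dz": -0.029,"wx": 0,"wy": 0.009,"wz": 0,"claw": 0.4},{"dx": 0.02,"dy": -0.19,"dz": -0.029,"wx": 0,"wy": 0.009,"wz": 0,"claw": 0.4},{"dx": 0,"dy": 0,"dz": 0,"wx": 0,"wy": 0,"wz": 0,"claw": 0.4}])

```text
t: 20.2
tcp_pos: [0.4679, -0.2622, 0.2407]
ee_rot: [0.09, 1.552, -0.089]
wrist_force: [-0.3, 0.5, 0.4]
finger_gap: 0.0563
```

```bash
python3 - <<'E'
from tray import *
im,c,st=snap('wrist','w20');print(st['tcp_pos'],st['qpos'].round(2))
p,v=fit(im,fix(c),'orange',(.394,-.301,-.09));cv2.imwrite('pics/w20v.png',v);np.save('orange.npy',p)
a=p[:2]+.005*np.array([np.cos(p[2]),np.sin(p[2])])
pr=rows([*a,.15],tool(p[2],flip=True),maxmm=58)
E
```

```text
[ 0.46789228 -0.2622448   0.24065161] [-0.73 -0.06  1.82  0.01  1.37 -2.19]
comp [ 250   33   63  132 3240] [280.2 114.7]
orange [ 0.3908 -0.3017 -0.0798] cost 3602.5 of 3240
n 18 dist mm 123.4 deg 178.1
{"dx": 0.020, "dy": -0.011, "dz": -0.015, "wx": 0.055}
{"dx": 0.020, "dy": -0.013, "dz": -0.013, "wx": 0.055}
{"dx": 0.020, "dy": -0.015, "dz": -0.011, "wx": 0.055}
{"dx": 0.020, "dy": -0.017, "dz": -0.008, "wx": 0.055}
{"dx": 0.020, "dy": -0.018, "dz": -0.005, "wx": 0.055}
{"dx": 0.020, "dy": -0.019, "dz": -0.002, "wx": 0.055}
{"dx": 0.020, "dy": -0.019, "dz": 0.002, "wx": 0.055}
{"dx": 0.020, "dy": -0.018, "dz": 0.005, "wx": 0.055}
{"dx": 0.020, "dy": -0.017, "dz": 0.008, "wx": 0.055}
{"dx": 0.020, "dy": -0.015, "dz": 0.011, "wx": 0.055}
{"dx": 0.020, "dy": -0.013, "dz": 0.013, "wx": 0.055}
{"dx": 0.020, "dy": -0.011, "dz": 0.015, "wx": 0.055}
{"dx": 0.020, "dy": -0.008, "dz": 0.017, "wx": 0.055}
{"dx": 0.020, "dy": -0.005, "dz": 0.018, "wx": 0.055}
{"dx": 0.020, "dy": -0.002, "dz": 0.018, "wx": 0.055}
{"dx": 0.020, "dy": 0.001, "dz": 0.018, "wx": 0.055}
{"dx": 0.020, "dy": 0.005, "dz": 0.018, "wx": 0.055}
{"dx": 0.020, "dy": 0.008, "dz": 0.017, "wx": 0.055}
```

View pics/w20v.png

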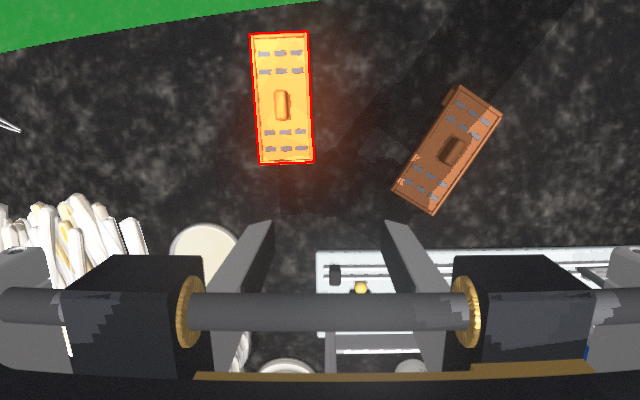

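>>> carry_out(increments=[{"dx": 0,"dy": 0,"dz": 0,"wx": 0.0585,"wy": 0,"wz": 0,"claw": 0.4},{"dx": 0,"dy": 0,"dz": 0,"wx": 0.0585,"wy": 0,"wz": 0,"claw": 0.4},{"dx": 0,"dy": 0,"dz": 0,"wx": 0.0585,"wy": 0,"wz": 0,"claw": 0.4},{"dx": 0,"dy": 0,"dz": 0,"wx": 0.0585,"wy": 0,"wz": 0,"claw": 0.4},{"dx": 0,"dy": 0,"dz": 0,"wx": 0.0585,"wy": 0,"wz": 0,"claw": 0.4}])

```text
t: 20.88
tcp_pos: [0.4691, -0.2585, 0.2417]
ee_rot: [0.81, 1.399, -0.796]
wrist_force: [0.7, 0.0, 0.3]
finger_gap: 0.0561
```

>>> carry_out(increments=[{"dx": 0,"dy": 0,"dz": 0,"wx": 0.0585,"wy": 0,"wz": 0,"claw": 0.4},{"dx": 0,"dy": 0,"dz": 0,"wx": 0.0585,"wy": 0,"wz": 0,"claw": 0.4},{"dx": 0,"dy": 0,"dz": 0,"wx": 0.0585,"wy": 0,"wz": 0,"claw": 0.4},{"dx": 0,"dy": 0,"dz": 0,"wx": 0.0585,"wy": 0,"wz": 0,"claw": 0.4},{"dx": 0,"dy": 0,"dz": 0,"wx": 0.0585,"wy": 0,"wz": 0,"claw": 0.4}])

```text
t: 21.5
tcp_pos: [0.4691, -0.2585, 0.2417]
ee_rot: [1.495, 0.992, -1.468]
wrist_force: [-0.3, -0.6, -0.1]
finger_gap: 0.0563
```

>>> carry_out(increments=[{"dx": 0,"dy": 0,"dz": 0,"wx": 0.0585,"wy": 0,"wz": 0,"claw": 0.4},{"dx": 0,"dy": 0,"dz": 0,"wx": 0.0585,"wy": 0,"wz": 0,"claw": 0.4},{"dx": 0,"dy": 0,"dz": 0,"wx": 0.0585,"wy": 0,"wz": 0,"claw": 0.4},{"dx": 0,"dy": 0,"dz": 0,"wx": 0.0585,"wy": 0,"wz": 0,"claw": 0.4},{"dx": 0,"dy": 0,"dz": 0,"wx": 0.0585,"wy": 0,"wz": 0,"claw": 0.4}])

```text
t: 22.12
tcp_pos: [0.4691, -0.2585, 0.2417]
ee_rot: [2.095, 0.278, -2.056]
wrist_force: [-0.1, -0.1, 0.2]
finger_gap: 0.0565
```

```bash
python3 - <<'E'
from tray import *
st=status.read_state();print(st['tcp_pos'],st['qpos'].round(2))
p=np.load('orange.npy')
a=p[:2]+.005*np.array([np.cos(p[2]),np.sin(p[2])])
pr=rows([*a,.09],tool(p[2],flip=True),maxmm=58)
E
```

```text
[ 0.46913533 -0.2585104   0.24169915] [-0.72 -0.07  1.82  0.01  1.37  0.58]
n 4 dist mm 174.0 deg 20.1
{"dx": 0.150, "dy": 0.022, "dz": 0.085, "wx": 0.028, "wy": -0.001}
{"dx": 0.151, "dy": 0.029, "dz": 0.082, "wx": 0.028, "wy": -0.001}
{"dx": 0.151, "dy": 0.036, "dz": 0.079, "wx": 0.028, "wy": -0.001}
{"dx": 0.151, "dy": 0.043, "dz": 0.074, "wx": 0.028, "wy": -0.001}
```

>>> carry_out(increments=[{"dx": 0.15,"dy": 0.022,"dz": 0.085,"wx": 0.028,"wy": 0,"wz": 0,"claw": 0.4},{"dx": 0.15,"dy": 0.029,"dz": 0.082,"wx": 0.028,"wy": 0,"wz": 0,"claw": 0.4},{"dx": 0.15,"dy": 0.036,"dz": 0.079,"wx": 0.028,"wy": -0.001,"wz": 0,"claw": 0.4},{"dx": 0.15,"dy": 0.043,"dz": 0.074,"wx": 0.028,"wy": -0.001,"wz": 0,"claw": 0.4},{"dx": 0,"dy": 0,"dz": 0,"wx": 0,"wy": 0,"wz": 0,"claw": 0.4}])

```text
t: 22.75
tcp_pos: [0.3948, -0.3014, 0.0878]
ee_rot: [-2.189, 0.08, 2.171]
wrist_force: [0.4, -0.7, 0.3]
finger_gap: 0.0564
```

```bash
python3 - <<'E'
from tray import *
im,c,st=snap('wrist','w21');print(st['tcp_pos'],st['qpos'].round(2))
im,_,_=snap('scene','s21');crop(im,250,200,450,360,4,'s21c')
p=np.load('orange.npy')
a=p[:2]+.005*np.array([np.cos(p[2]),np.sin(p[2])])
pr=rows([*a,.029],tool(p[2],flip=True),maxmm=40)
E
```

```text
[ 0.3947631  -0.30144532  0.08778376] [-0.89  0.03  2.03  0.01  1.08  0.76]
n 2 dist mm 62.5 deg 0.8
{"dx": 0.125, "dy": -0.003, "dz": 0.005, "wx": 0.001, "wy": -0.002}
{"dx": 0.125, "dy": -0.003, "dz": 0.004, "wx": 0.001, "wy": -0.002}
```

View pics/w21.png

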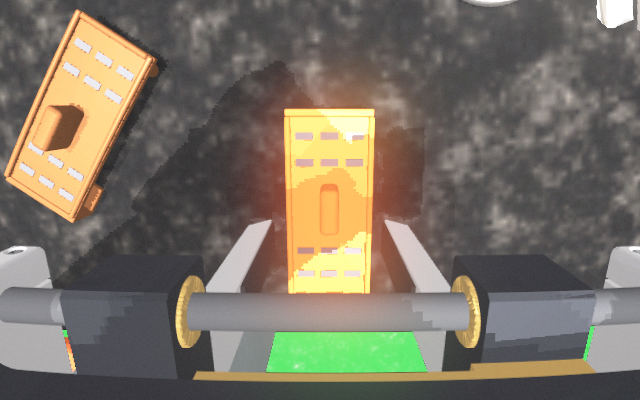

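View pics/s21c.png

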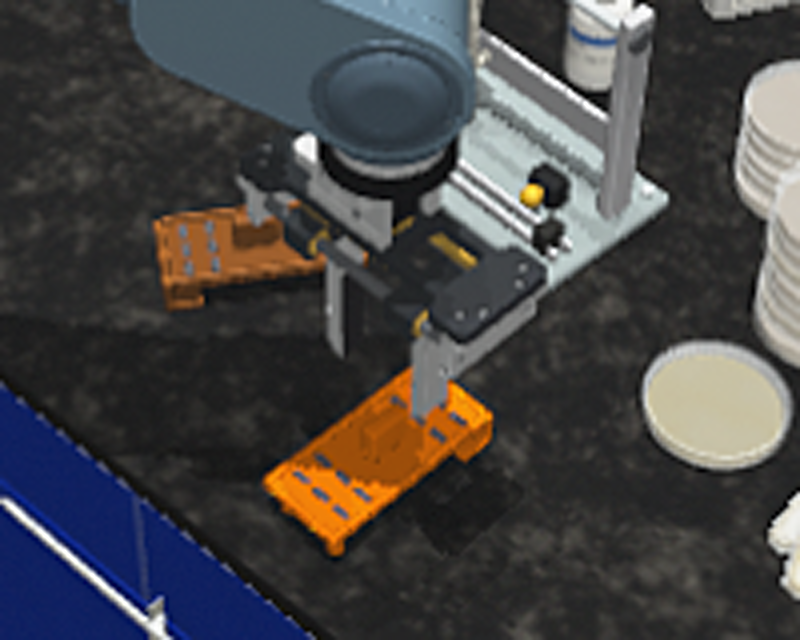

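>>> carry_out(increments=[{"dx": 0.125,"dy": -0.003,"dz": 0.005,"wx": 0.001,"wy": -0.002,"wz": 0,"claw": 0.4},{"dx": 0.125,"dy": -0.003,"dz": 0.004,"wx": 0.001,"wy": -0.002,"wz": 0,"claw": 0.4},{"dx": 0,"dy": 0,"dz": 0,"wx": 0,"wy": 0,"wz": 0,"claw": 0.4},{"dx": 0,"dy": 0,"dz": 0,"wx": 0,"wy": 0,"wz": 0,"claw": 0.9},{"dx": 0,"dy": 0,"dz": 0,"wx": 0,"wy": 0,"wz": 0,"claw": 1}], newtons=40)

```text
t: 23.48
tcp_pos: [0.396, -0.3035, 0.0297]
ee_rot: [-2.182, 0.094, 2.178]
wrist_force: [-0.0, 0.0, -0.4]
finger_gap: 0.0399
```

>>> carry_out(increments=[{"dx": 0,"dy": 0,"dz": 0,"wx": 0,"wy": 0,"wz": 0,"claw": 1},{"dx": 0,"dy": 0,"dz": 0,"wx": 0,"wy": 0,"wz": 0,"claw": 1},{"dx": 0,"dy": 0,"dz": 0,"wx": 0,"wy": 0,"wz": 0,"claw": 1}])

```text
t: 23.85
tcp_pos: [0.3947, -0.3024, 0.0278]
ee_rot: [-2.178, 0.092, 2.179]
wrist_force: [-0.4, -0.1, 1.6]
finger_gap: 0.0119
```

```bash
cat >> h.py <<'E'
def hangf(y,d,e,tilt,gx,gz):
    p,M=hang(y,d,e,tilt,gx,gz); return p,np.c_[M[:,0],-M[:,1],-M[:,2]]
E
sed -i "s/T=np.c_\[M\[:,2\],M\[:,1\],-M\[:,0\]\]/s=1 if M[0,2]>0 else -1; T=np.c_[s*M[:,2],s*M[:,1],-M[:,0]]/" chk.py
python3 - <<'E'
from tray import *
t=np.radians(43);y=-.088
p=np.load('orange.npy');st=status.read_state();print('gx',np.array([np.cos(p[2]),np.sin(p[2])])@(st['tcp_pos'][:2]-p[:2]),st['tcp_pos'][2],st['qpos'].round(2))
pr=rows([.43,-.28,.22],tool(stand()[2],0.1,flip=True),maxmm=58)
b=hangf(y,.036,.04,t,.0045,.029);print(b[0])
pr=rows(*b,prev=pr,maxmm=58)
E
```

```text
gx 0.003948758191787071 0.02783679148696903 [-0.88  0.14  2.05 -0.    0.96  0.77]
n 4 dist mm 196.7 deg 6.0
{"dx": -0.192, "dy": -0.025, "dz": -0.033, "wx": 0.002, "wy": 0.008}
{"dx": -0.191, "dy": -0.025, "dz": -0.038, "wx": 0.002, "wy": 0.008}
{"dx": -0.190, "dy": -0.026, "dz": -0.042, "wx": 0.002, "wy": 0.008}
{"dx": -0.189, "dy": -0.026, "dz": -0.047, "wx": 0.002, "wy": 0.008}
[ 0.6122386  -0.20978717  0.20302252]
n 4 dist mm 196.0 deg 37.3
{"dx": 0.034, "dy": -0.090, "dz": -0.171, "wy": 0.052}
{"dx": 0.061, "dy": -0.090, "dz": -0.163, "wy": 0.052}
{"dx": 0.087, "dy": -0.090, "dz": -0.151, "wy": 0.052}
{"dx": 0.110, "dy": -0.090, "dz": -0.135, "wy": 0.052}
```

>>> carry_out(increments=[{"dx": -0.19,"dy": -0.025,"dz": -0.033,"wx": 0.002,"wy": 0.008,"wz": 0,"claw": 1},{"dx": -0.19,"dy": -0.025,"dz": -0.038,"wx": 0.002,"wy": 0.008,"wz": 0,"claw": 1},{"dx": -0.2,"dy": -0.026,"dz": -0.042,"wx": 0.002,"wy": 0.008,"wz": 0,"claw": 1},{"dx": -0.2,"dy": -0.026,"dz": -0.047,"wx": 0.002,"wy": 0.008,"wz": 0,"claw": 1},{"dx": 0,"dy": -0.07,"dz": -0.14,"wx": 0,"wy": 0.042,"wz": 0,"claw": 1}])

```text
t: 24.48
tcp_pos: [0.4688, -0.2685, 0.2331]
ee_rot: [-2.42, 0.138, 1.896]
wrist_force: [0.4, -0.2, -1.9]
finger_gap: 0.0115
```

>>> carry_out(increments=[{"dx": 0.03,"dy": -0.07,"dz": -0.135,"wx": 0,"wy": 0.042,"wz": 0,"claw": 1},{"dx": 0.05,"dy": -0.07,"dz": -0.13,"wx": 0,"wy": 0.042,"wz": 0,"claw": 1},{"dx": 0.06,"dy": -0.07,"dz": -0.12,"wx": 0,"wy": 0.042,"wz": 0,"claw": 1},{"dx": 0.06,"dy": -0.07,"dz": -0.1,"wx": 0,"wy": 0.04,"wz": 0,"claw": 1},{"dx": 0,"dy": 0,"dz": 0,"wx": 0,"wy": 0,"wz": 0,"claw": 1}])

```text
t: 25.1
tcp_pos: [0.6038, -0.2094, 0.2288]
ee_rot: [-2.835, 0.15, 1.236]
wrist_force: [0.6, -0.1, -2.1]
finger_gap: 0.0117
```

```bash
python3 chk.py -.088 .004 .028; python3 - <<'E'
from tray import *
snap('wrist','w24');im,_,_=snap('scene','s24');crop(im,270,110,430,270,4,'s24c')
t=np.radians(43);y=-.088
pr=rows(*hangf(y,.036,.03,t,.004,.028),maxmm=58)
E
```

```text
d 47.8 y -0.1 e 65.6 mm tilt 42.9 F tray [-1.  -0.  -1.9] q [-0.68 -0.17  2.09  0.64  0.67  0.6 ] t 25.1 gap 0.0117
n 1 dist mm 39.6 deg 0.2
{"dx": 0.147, "dy": -0.009, "dz": 0.057, "wz": 0.001}
```

View pics/s24c.png

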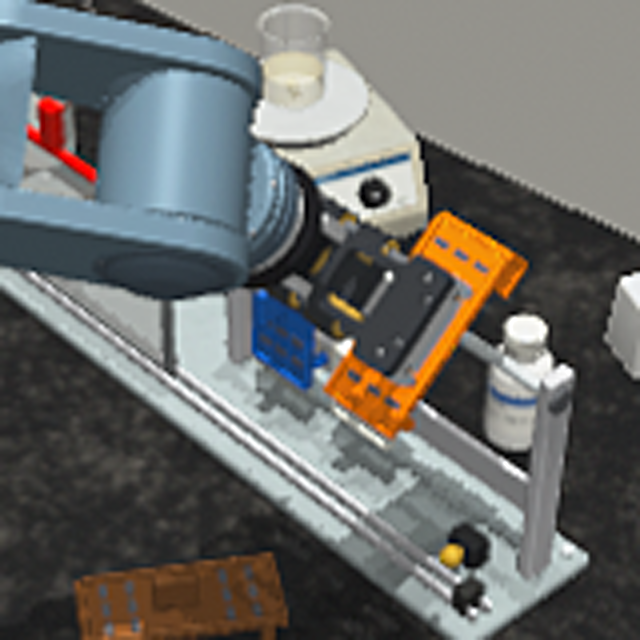

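View pics/w24.png

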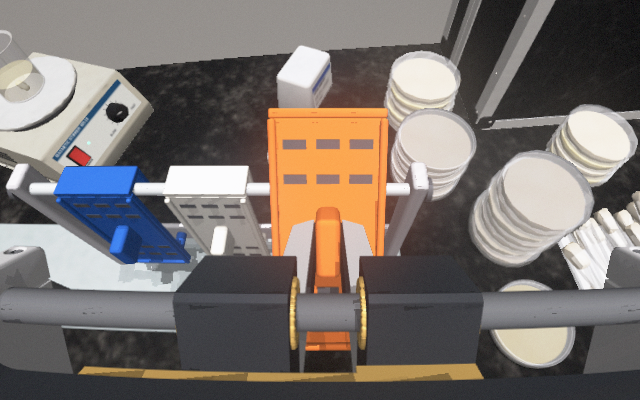

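>>> carry_out(increments=[{"dx": 0.07,"dy": -0.005,"dz": 0.03,"wx": 0,"wy": 0,"wz": 0,"claw": 1},{"dx": 0.075,"dy": -0.004,"dz": 0.025,"wx": 0,"wy": 0,"wz": 0,"claw": 1},{"dx": 0.06,"dy": 0,"dz": 0,"wx": 0,"wy": 0,"wz": 0,"claw": 1},{"dx": 0.04,"dy": 0,"dz": 0,"wx": 0,"wy": 0,"wz": 0,"claw": 1},{"dx": 0,"dy": 0,"dz": 0,"wx": 0,"wy": 0,"wz": 0,"claw": 1}])

```text
t: 25.82
tcp_pos: [0.6369, -0.2129, 0.1775]
ee_rot: [-2.838, 0.154, 1.23]
wrist_force: [0.7, -0.8, -2.1]
finger_gap: 0.0119
```

```bash
python3 chk.py -.088 .004 .028
```

```text
d 37.3 y -0.2 e 5.4 mm tilt 43.1 F tray [-0.9 -0.7 -2. ] q [-0.64 -0.02  2.05  0.72  0.55  0.52] t 25.825 gap 0.0119
```

>>> carry_out(increments=[{"dx": 0.024,"dy": 0,"dz": 0,"wx": 0,"wy": 0,"wz": 0,"claw": 1},{"dx": 0,"dy": 0,"dz": 0,"wx": 0,"wy": 0,"wz": 0,"claw": 1},{"dx": 0,"dy": 0,"dz": 0,"wx": 0,"wy": 0,"wz": 0,"claw": 1}])

```text
t: 26.2
tcp_pos: [0.6409, -0.2129, 0.1734]
ee_rot: [-2.839, 0.154, 1.229]
wrist_force: [0.1, -0.7, -0.5]
finger_gap: 0.0116
```

```bash
python3 chk.py -.088 .004 .028
```

```text
d 37.4 y 0.2 e -0.3 mm tilt 43.2 F tray [-0.2 -0.7 -0.4] q [-0.64 -0.    2.04  0.73  0.54  0.52] t 26.2 gap 0.0116
```

>>> carry_out(increments=[{"dx": 0.006,"dy": 0,"dz": 0,"wx": 0,"wy": 0,"wz": 0,"claw": 1},{"dx": 0,"dy": 0,"dz": 0,"wx": 0,"wy": 0,"wz": 0,"claw": 1}])

```text
t: 26.45
tcp_pos: [0.6419, -0.2129, 0.172]
ee_rot: [-2.839, 0.154, 1.23]
wrist_force: [-0.3, -0.7, -0.9]
finger_gap: 0.0118
```

```bash
python3 chk.py -.088 .004 .028
```

```text
d 37.2 y 0.2 e -2.0 mm tilt 43.2 F tray [-0.8 -0.7 -0.5] q [-0.63  0.    2.04  0.73  0.54  0.51] t 26.45 gap 0.0118
```

>>> carry_out(increments=[{"dx": 0.004,"dy": 0,"dz": 0,"wx": 0,"wy": 0,"wz": 0,"claw": 1},{"dx": 0,"dy": 0,"dz": 0,"wx": 0,"wy": 0,"wz": 0,"claw": 1}])

```text
t: 26.7
tcp_pos: [0.6422, -0.2129, 0.1718]
ee_rot: [-2.839, 0.153, 1.23]
wrist_force: [-13.6, 3.0, 6.7]
finger_gap: 0.0111
```

```bash
python3 chk.py -.088 .004 .028
```

```text
d 37.2 y 0.3 e -2.3 mm tilt 43.1 F tray [-5.5  1.5 14.4] q [-0.63  0.    2.04  0.73  0.54  0.51] t 26.7 gap 0.0111
```

>>> carry_out(increments=[{"dx": -0.008,"dy": 0,"dz": 0.02,"wx": 0,"wy": 0,"wz": 0,"claw": 1},{"dx": 0,"dy": 0,"dz": 0.04,"wx": 0,"wy": 0,"wz": 0,"claw": 1},{"dx": 0,"dy": 0,"dz": 0.04,"wx": 0,"wy": 0,"wz": 0,"claw": 1},{"dx": 0,"dy": 0,"dz": 0,"wx": 0,"wy": 0,"wz": 0,"claw": 1}])

```text
t: 27.2
tcp_pos: [0.622, -0.2104, 0.1541]
ee_rot: [-2.836, 0.154, 1.232]
wrist_force: [0.2, -0.6, -0.8]
finger_gap: 0.0116
```

```bash
python3 chk.py -.088 .004 .028
```

```text
d 10.3 y 0.5 e -1.4 mm tilt 43.0 F tray [-0.4 -0.6 -0.7] q [-0.66 -0.02  2.09  0.79  0.53  0.44] t 27.2 gap 0.0116
```

>>> carry_out(increments=[{"dx": 0,"dy": 0,"dz": 0.03,"wx": 0,"wy": 0,"wz": 0,"claw": 1},{"dx": 0,"dy": 0,"dz": 0.008,"wx": 0,"wy": 0,"wz": 0,"claw": 1},{"dx": 0,"dy": 0,"dz": 0,"wx": 0,"wy": 0,"wz": 0,"claw": 1}])

```text
t: 27.58
tcp_pos: [0.6161, -0.2101, 0.149]
ee_rot: [-2.838, 0.154, 1.23]
wrist_force: [0.4, -0.0, -1.3]
finger_gap: 0.0116
```

```bash
python3 chk.py -.088 .004 .028
```

```text
d 2.6 y 0.2 e -1.0 mm tilt 43.1 F tray [-0.6  0.  -1.2] q [-0.66 -0.02  2.11  0.81  0.52  0.41] t 27.575 gap 0.0116
```

>>> carry_out(increments=[{"dx": 0,"dy": 0,"dz": 0.007,"wx": 0,"wy": 0,"wz": 0,"claw": 1},{"dx": 0,"dy": 0,"dz": 0,"wx": 0,"wy": 0,"wz": 0,"claw": 0.5},{"dx": 0,"dy": 0,"dz": 0,"wx": 0,"wy": 0,"wz": 0,"claw": 0.5},{"dx": 0,"dy": 0,"dz": 0,"wx": 0,"wy": 0,"wz": 0,"claw": 0.5},{"dx": 0,"dy": 0,"dz": 0,"wx": 0,"wy": 0,"wz": 0,"claw": 0.5}])

```text
t: 28.2
tcp_pos: [0.615, -0.21, 0.1481]
ee_rot: [-2.839, 0.154, 1.229]
wrist_force: [-0.1, -0.5, -0.2]
finger_gap: 0.0459
```

```bash
python3 - <<'E'
from tray import *
im,_,_=snap('scene','s28');crop(im,270,110,430,270,4,'s28c');snap('wrist','w28')
E
```

```text
(no output)
```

View pics/s28c.png

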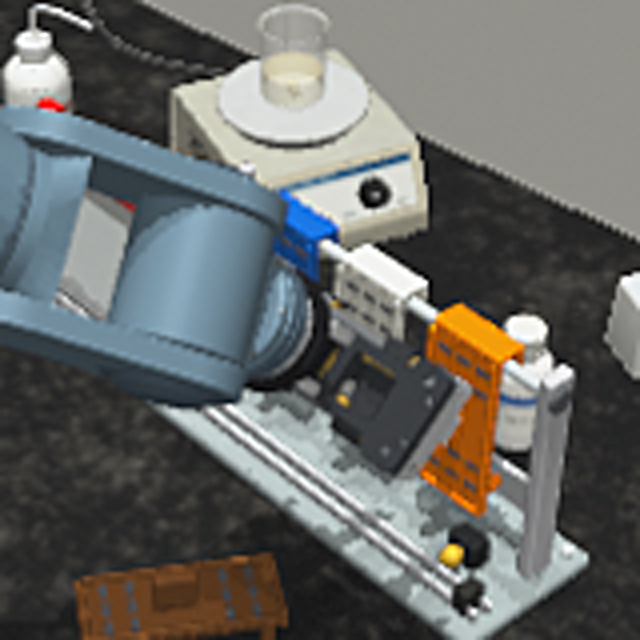

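View pics/w28.png

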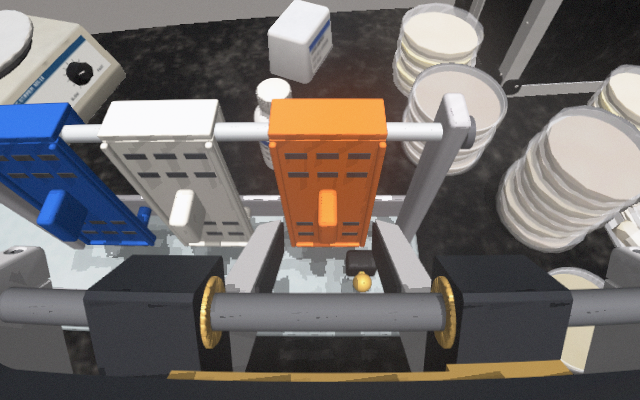

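>>> carry_out(increments=[{"dx": -0.12,"dy": 0,"dz": 0,"wx": 0,"wy": 0,"wz": 0,"claw": 0.5},{"dx": -0.2,"dy": 0,"dz": 0,"wx": 0,"wy": -0.04,"wz": 0,"claw": 0.5},{"dx": -0.2,"dy": 0,"dz": 0,"wx": 0,"wy": -0.058,"wz": 0,"claw": 0.5},{"dx": -0.15,"dy": -0.15,"dz": 0.05,"wx": 0,"wy": -0.058,"wz": 0,"claw": 1},{"dx": -0.05,"dy": -0.2,"dz": 0.05,"wx": 0,"wy": -0.058,"wz": 0,"claw": 1}])

```text
t: 28.92
tcp_pos: [0.4985, -0.1099, 0.2884]
ee_rot: [-2.254, 0.13, 2.077]
wrist_force: [1.7, 0.1, -0.4]
finger_gap: 0.0302
```

```bash
python3 - <<'E'
from tray import *
st=status.read_state();print(st['tcp_pos'],st['qpos'].round(2))
im,_,_=snap('scene','s29');crop(im,270,110,430,270,4,'s29c')
pr=rows([.56,.2,.28],tool(stand()[2],flip=True),maxmm=58)
pr=rows(s2w([-.055,.35,.27])[0],tool(stand()[2],flip=True),maxmm=58,prev=pr)
E
```

```text
[ 0.49851168 -0.10985348  0.28842683] [-0.45 -0.21  1.87  0.03  1.4   1.23]
n 6 dist mm 310.1 deg 4.5
{"dx": 0.008, "dy": -0.206, "dz": -0.018, "wy": -0.004}
{"dx": 0.007, "dy": -0.206, "dz": -0.018, "wy": -0.004}
{"dx": 0.007, "dy": -0.206, "dz": -0.018, "wy": -0.004}
{"dx": 0.007, "dy": -0.206, "dz": -0.017, "wy": -0.004}
{"dx": 0.006, "dy": -0.206, "dz": -0.017, "wy": -0.004}
{"dx": 0.006, "dy": -0.206, "dz": -0.017, "wy": -0.004}
n 2 dist mm 102.6 deg 0.0
{"dx": 0.020, "dy": -0.073, "dz": -0.191}
{"dx": 0.020, "dy": -0.073, "dz": -0.191}
```

View pics/s29c.png

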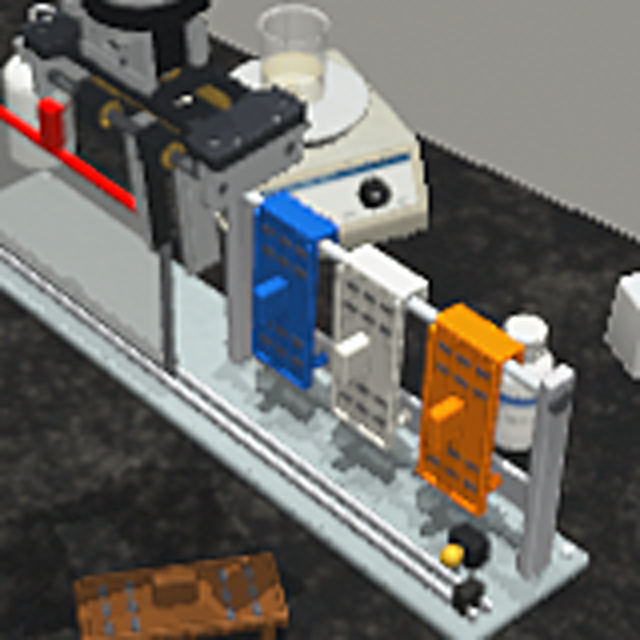

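>>> carry_out(increments=[{"dx": 0,"dy": -0.206,"dz": -0.018,"wx": 0,"wy": -0.004,"wz": 0,"claw": 1},{"dx": 0,"dy": -0.206,"dz": -0.018,"wx": 0,"wy": -0.004,"wz": 0,"claw": 1},{"dx": 0,"dy": -0.206,"dz": -0.018,"wx": 0,"wy": -0.004,"wz": 0,"claw": 1},{"dx": 0,"dy": -0.206,"dz": -0.018,"wx": 0,"wy": -0.004,"wz": 0,"claw": 1},{"dx": 0,"dy": -0.206,"dz": -0.018,"wx": 0,"wy": -0.004,"wz": 0,"claw": 1}])

```text
t: 29.6
tcp_pos: [0.5489, 0.1459, 0.2854]
ee_rot: [-2.185, 0.117, 2.145]
wrist_force: [0.8, -0.6, 0.8]
finger_gap: 0.0007
```

>>> carry_out(increments=[{"dx": 0,"dy": -0.206,"dz": -0.017,"wx": 0,"wy": -0.004,"wz": 0,"claw": 1},{"dx": 0.01,"dy": -0.15,"dz": -0.12,"wx": 0,"wy": 0,"wz": 0,"claw": 1},{"dx": 0.01,"dy": -0.05,"dz": -0.2,"wx": 0,"wy": 0,"wz": 0,"claw": 1},{"dx": 0,"dy": 0,"dz": 0,"wx": 0,"wy": 0,"wz": 0,"claw": 1}])

```text
t: 30.1
tcp_pos: [0.6449, 0.236, 0.2778]
ee_rot: [-2.167, 0.118, 2.164]
wrist_force: [0.1, -0.2, -0.3]
finger_gap: 0.0007
```

```bash
python3 - <<'E'
from tray import *
st=status.read_state();print(st['tcp_pos'],w2s(st['tcp_pos']),st['qpos'].round(2))
im,_,_=snap('scene','s30');crop(im,220,60,420,260,3,'s30c')
pr=rows(s2w([-.055,.345,.174])[0],tool(stand()[2],flip=True),maxmm=58)
E
```

```text
[0.64487225 0.23604547 0.27776008] [[-0.06999343  0.3586944   0.27776008]] [ 0.19  0.28  1.38 -0.    1.48  1.87]
n 2 dist mm 107.1 deg 0.2
{"dx": 0.210, "dy": 0.027, "dz": -0.031}
{"dx": 0.210, "dy": 0.027, "dz": -0.032}
```

View pics/s30c.png

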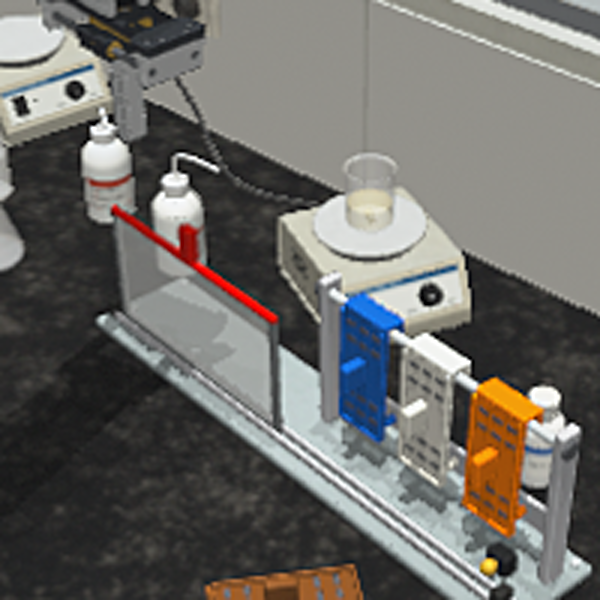

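>>> carry_out(increments=[{"dx": 0.21,"dy": 0.02,"dz": -0.031,"wx": 0,"wy": 0,"wz": 0,"claw": 1},{"dx": 0.21,"dy": 0.02,"dz": -0.031,"wx": 0,"wy": 0,"wz": 0,"claw": 1},{"dx": 0,"dy": 0,"dz": 0,"wx": 0,"wy": 0,"wz": 0,"claw": 1},{"dx": 0,"dy": 0.05,"dz": 0,"wx": 0,"wy": 0,"wz": 0,"claw": 1},{"dx": 0,"dy": 0.06,"dz": 0,"wx": 0,"wy": 0,"wz": 0,"claw": 1}])

```text
t: 30.78
tcp_pos: [0.6567, 0.1965, 0.1803]
ee_rot: [-2.177, 0.116, 2.153]
wrist_force: [0.5, -0.4, 0.2]
finger_gap: 0.0005
```

```bash
cat > g.py <<'E'
from h import *
st=status.read_state();a=w2s(st['tcp_pos'])[0]
print(st['t'],a.round(4),st['wrist_force'].round(1),st['qpos'].round(2),'guard if touching',(.3-(a[1]-.0245)).round(4))
E
python3 g.py
```

```text
30.775 [-0.0538  0.3207  0.1803] [ 0.5 -0.4  0.2] [ 0.13  0.34  1.49 -0.    1.3   1.81] guard if touching 0.0038
```

>>> carry_out(increments=[{"dx": 0.01,"dy": 0.1,"dz": 0,"wx": 0,"wy": 0,"wz": 0,"claw": 1},{"dx": 0.01,"dy": 0.12,"dz": 0,"wx": 0,"wy": 0,"wz": 0,"claw": 1},{"dx": 0,"dy": 0.12,"dz": 0,"wx": 0,"wy": 0,"wz": 0,"claw": 1},{"dx": 0,"dy": 0.12,"dz": 0,"wx": 0,"wy": 0,"wz": 0,"claw": 1},{"dx": 0,"dy": 0.12,"dz": 0,"wx": 0,"wy": 0,"wz": 0,"claw": 1}])

```text
t: 31.4
tcp_pos: [0.64, 0.051, 0.1728]
ee_rot: [-2.173, 0.117, 2.155]
wrist_force: [1.5, 2.7, 1.6]
finger_gap: 0.0005
```

```bash
python3 g.py
```

```text
31.4 [-0.0542  0.1743  0.1728] [1.5 2.7 1.6] [-0.1   0.25  1.61  0.    1.27  1.58] guard if touching 0.1502
```

>>> carry_out(increments=[{"dx": 0,"dy": 0.12,"dz": 0,"wx": 0,"wy": 0,"wz": 0,"claw": 1},{"dx": 0,"dy": 0.12,"dz": 0,"wx": 0,"wy": 0,"wz": 0,"claw": 1},{"dx": 0,"dy": 0.12,"dz": 0,"wx": 0,"wy": 0,"wz": 0,"claw": 1},{"dx": 0,"dy": 0.06,"dz": 0,"wx": 0,"wy": 0,"wz": 0,"claw": 1},{"dx": 0,"dy": 0,"dz": 0,"wx": 0,"wy": 0,"wz": 0,"claw": 1}])

```text
t: 32.02
tcp_pos: [0.6279, -0.053, 0.1713]
ee_rot: [-2.17, 0.12, 2.158]
wrist_force: [0.2, -0.1, -0.3]
finger_gap: 0.0005
```

```bash
python3 g.py
```

```text
32.025 [-0.0547  0.0696  0.1713] [ 0.2 -0.1 -0.3] [-0.26  0.23  1.64  0.    1.27  1.42] guard if touching 0.2549
```

>>> carry_out(increments=[{"dx": 0,"dy": 0.04,"dz": 0,"wx": 0,"wy": 0,"wz": 0,"claw": 1},{"dx": 0,"dy": 0.04,"dz": 0,"wx": 0,"wy": 0,"wz": 0,"claw": 1},{"dx": 0,"dy": 0.03,"dz": 0,"wx": 0,"wy": 0,"wz": 0,"claw": 1},{"dx": 0,"dy": 0.02,"dz": 0,"wx": 0,"wy": 0,"wz": 0,"claw": 1},{"dx": 0,"dy": 0.02,"dz": 0,"wx": 0,"wy": 0,"wz": 0,"claw": 1}])

```text
t: 32.65
tcp_pos: [0.6241, -0.0873, 0.1709]
ee_rot: [-2.169, 0.113, 2.158]
wrist_force: [-1.0, 6.6, 1.5]
finger_gap: 0.0004
```

```bash
python3 g.py
```

```text
32.65 [-0.0546  0.0351  0.1709] [-1.   6.6  1.5] [-0.32  0.23  1.64  0.01  1.27  1.36] guard if touching 0.2894
```

>>> carry_out(increments=[{"dx": 0,"dy": 0.02,"dz": 0,"wx": 0,"wy": 0,"wz": 0,"claw": 1},{"dx": 0,"dy": 0.01,"dz": 0,"wx": 0,"wy": 0,"wz": 0,"claw": 1},{"dx": 0,"dy": 0,"dz": 0,"wx": 0,"wy": 0,"wz": 0,"claw": 1}])

```text
t: 33.02
tcp_pos: [0.6235, -0.097, 0.171]
ee_rot: [-2.172, 0.119, 2.159]
wrist_force: [0.6, -0.5, -0.0]
finger_gap: 0.0
```

```bash
python3 g.py
```

```text
33.025 [-0.0541  0.0254  0.171 ] [ 0.6 -0.5 -0. ] [-0.33  0.23  1.64  0.    1.26  1.35] guard if touching 0.2991
```

>>> carry_out(increments=[{"dx": 0,"dy": 0.01,"dz": 0,"wx": 0,"wy": 0,"wz": 0,"claw": 1},{"dx": 0,"dy": 0,"dz": 0,"wx": 0,"wy": 0,"wz": 0,"claw": 1},{"dx": 0,"dy": 0,"dz": 0,"wx": 0,"wy": 0,"wz": 0,"claw": 1}])

```text
t: 33.4
tcp_pos: [0.6232, -0.0989, 0.1711]
ee_rot: [-2.171, 0.118, 2.159]
wrist_force: [-0.2, 0.3, -0.7]
finger_gap: 0.0004
```

```bash
python3 g.py; python3 - <<'E'
from h import *
im,_,_=snap('scene','s34');crop(im,250,110,430,290,4,'s34c')
E
```

```text
33.4 [-0.0543  0.0234  0.1711] [-0.2  0.3 -0.7] [-0.34  0.23  1.64  0.    1.27  1.34] guard if touching 0.3011
```

View pics/s34c.png

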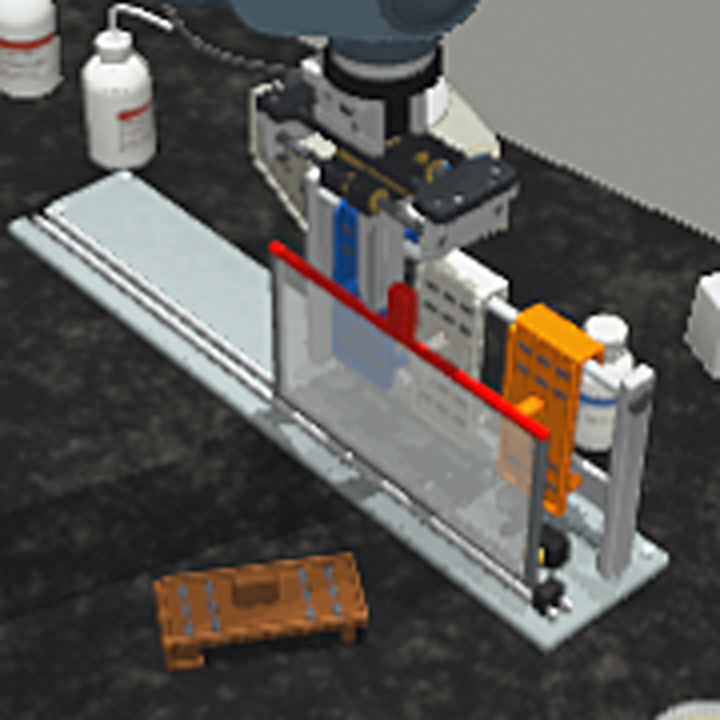

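>>> carry_out(increments=[{"dx": 0,"dy": 0.008,"dz": 0,"wx": 0,"wy": 0,"wz": 0,"claw": 1},{"dx": 0,"dy": 0.006,"dz": 0,"wx": 0,"wy": 0,"wz": 0,"claw": 1},{"dx": 0,"dy": 0,"dz": 0,"wx": 0,"wy": 0,"wz": 0,"claw": 1}])

```text
t: 33.83
tcp_pos: [0.6228, -0.102, 0.1711]
ee_rot: [-2.171, 0.117, 2.159]
wrist_force: [0.9, 1.6, 0.2]
finger_gap: 0.0003
```

```bash
python3 g.py
```

```text
33.825 [-0.0543  0.0203  0.1711] [0.9 1.6 0.2] [-0.34  0.23  1.64  0.    1.27  1.34] guard if touching 0.3042
```

>>> carry_out(increments=[{"dx": 0,"dy": 0.006,"dz": 0,"wx": 0,"wy": 0,"wz": 0,"claw": 1},{"dx": 0,"dy": 0,"dz": 0,"wx": 0,"wy": 0,"wz": 0,"claw": 1}])

```text
t: 34.08
tcp_pos: [0.6228, -0.102, 0.1711]
ee_rot: [-2.17, 0.113, 2.157]
wrist_force: [1.3, 6.4, 0.7]
finger_gap: 0.0007
```

```bash
python3 g.py
```

```text
34.075 [-0.0543  0.0203  0.1711] [1.3 6.4 0.7] [-0.34  0.23  1.64  0.01  1.27  1.33] guard if touching 0.3042
```

>>> carry_out(increments=[{"dx": 0,"dy": -0.1,"dz": 0,"wx": 0,"wy": 0,"wz": 0,"claw": 1},{"dx": -0.15,"dy": -0.05,"dz": 0,"wx": 0,"wy": 0,"wz": 0,"claw": 1},{"dx": -0.2,"dy": 0,"dz": 0.1,"wx": 0,"wy": 0,"wz": 0,"claw": 1},{"dx": -0.1,"dy": -0.1,"dz": 0.2,"wx": 0,"wy": 0,"wz": 0,"claw": 1},{"dx": 0,"dy": -0.2,"dz": 0.15,"wx": 0,"wy": 0,"wz": 0,"claw": 1}])

```text
t: 34.7
tcp_pos: [0.5224, 0.0196, 0.2861]
ee_rot: [-2.176, 0.123, 2.152]
wrist_force: [0.9, 1.9, 0.3]
finger_gap: 0.0004
```

>>> carry_out(increments=[{"dx": 0,"dy": -0.22,"dz": 0.1,"wx": 0,"wy": 0,"wz": 0,"claw": 1},{"dx": 0,"dy": -0.22,"dz": 0.1,"wx": 0,"wy": 0,"wz": 0,"claw": 1},{"dx": 0,"dy": 0,"dz": 0,"wx": 0,"wy": 0,"wz": 0,"claw": 1},{"dx": 0,"dy": 0,"dz": 0,"wx": 0,"wy": 0,"wz": 0,"claw": 1}])

```text
t: 35.2
tcp_pos: [0.4849, 0.1345, 0.2829]
ee_rot: [-2.172, 0.118, 2.159]
wrist_force: [-0.8, 0.1, 0.4]
finger_gap: 0.0001
```

```bash
python3 - <<'E'
from h import *
im,cs,_=snap('scene','s36');crop(im,250,110,430,290,4,'s36c')
im,ct,_=snap('top','t36');crop(im,200,140,450,260,3.2,'t36c')
for q in (.3,.296,.29): print(q,[proj(c,s2w([-.055,.3-q+s,.162]))[0].round(1) for c in(cs,ct) for s in(.135,-.135)])
E
```

```text
0.3 [array([317.7, 170.5]), array([386.5, 218.5]), array([295., 182.]), array([382.1, 203.8])]
0.296 [array([316.8, 169.9]), array([385.3, 217.7]), array([293.7, 181.7]), array([380.7, 203.5])]
0.29 [array([315.4, 168.9]), array([383.6, 216.5]), array([291.8, 181.2]), array([378.8, 203. ])]
```

View pics/s36c.png

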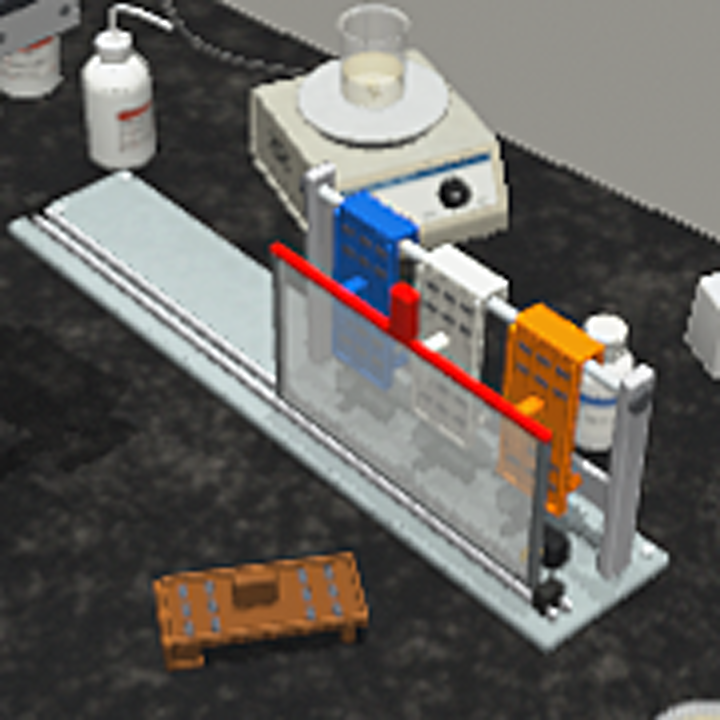

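View pics/t36c.png

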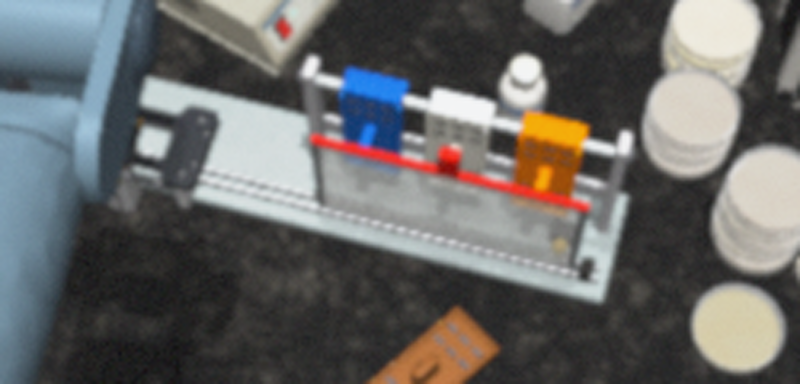

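```bash
python3 -c "
from plant import r
print(r.finish_job())"
```

```text
the job is handed in; nothing more can be done
None
```

The white, blue and orange trays hang on the rail and the splash guard is pushed shut. I handed the job in at about 35 s of the 192 s allowed.

- **Guard opened:** I pushed the handle to its open stop. It stopped moving while the force rose to about 11 N.
- **Trays hung:** They sit at about y = 0 (white), +88 mm (blue) and −88 mm (orange) on the rail. I slid each lip over the rail at about 43° of tilt and let go, and the trays swung down by themselves. The brown look-alike was not touched.
- **Guard shut:** The latch resistance showed at about 6.6 N and then dropped to zero. After that the guard met a hard stop, and the two stop contacts put its travel at about 0.300 m.
- **Final images:** All three trays hang flat side by side, and the guard edge is within a pixel or two of its computed shut position. The bottle and petri dish appear unmoved, and the arm is clear of everything. I judged tray flatness and the bystanders by eye only.
- **Not directly seen:** I had no reading of the latch pin, so the click is inferred from the force drop and the stop position.
- **Disagreement:** The wrist camera's calibration was about 4 mm off in height against the fixed cameras. I corrected for this in the fits, and found the rail by touch, within about 0.3 mm of where I expected it.

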